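# Prove the drilling marks under the pointer of an x-y table

### The arm

A 6-joint arm with a two-finger parallel gripper is mounted at the origin on a cart in front of the work surface, level with it; the furniture and walls round the work are solid. World frame = base frame: x ahead of the robot, y to its left, z up, the work surface at z = 0. Lengths are in mm, angles in rad, forces in N, time in s.
With the tool pointing down it reaches from about 325 to 900 mm from the base axis. Payload 6.1 kg.
Tool frame: the origin (TCP) lies at the very end of the fingers, on their centre line; the grasp point (between the pads) lies 19 mm behind it; z points along the fingers, y is the line along which they close (so a half turn about z gives the same grasp; the last joint's range is limited). The gripper opens to 85 mm and grips with 20 to 120 N. Pads are 22 mm wide; open, the fingers measure 114 mm over their backs; the gripper's body (76 mm by 85 mm) begins 54 mm behind the grasp point. The pads swing forward as they close: fully open they stand 13 mm farther back than shut.
Start: joints at [-1.377, 0.22, 1.526, -0, 1.395, -0.126], TCP at [196.478, -593.306, 231.3] pointing down, gripper open.
Joint ranges: [-2.98, 2.98], [-0.91, 2.08], [0.09, 2.57], [-1.24, 4.39], [0.2, 2.65], [-2.68, 2.68]. Speed limits (rad/s): [2.57, 2.57, 3.01, 3.14, 3.14, 3.14].

### API

Orientations are given as a unit quaternion [x, y, z, w].
In Python, from rig import ctrl, viewer, job_done gives the robot as it stands.
- The arm moves only by the tool drive_tool, never from a script. Its argument "steps" is a list that holds one entry, the list of rows, each a list of 7 numbers: the shift along the tool's x, y, z in mm, then the turn, a rotation vector about the tool's x, y, z in rad, then the closure, from 0 (fully open) to 1 (shut). A call has 1 to 5 rows; each row is the pose to reach, as a shift and turn from the pose commanded when the call began, along the tool's axes at that moment; what a row does not reach only later rows make up. A row lasts 1/10 s, in which the tool goes at most 50 mm and 8.59 degrees, less where a joint would pass 70% of its speed; a pose out of reach is approached as far as the arm can. A call with a gripper value outside its range is refused whole. The fingers move at their own pace and stop on an object; "squeeze" is the grip in N (left out, the last holds). Time passes only in rows, so rows that repeat a pose let the fingers close. It gives the time, the measured TCP pose, the force, the opening and the grip force at its end, in the units of the state.
- ctrl.get_obs(): the state, without advancing time (a new reading comes with each control period).
- viewer.read_camera(name): name is "side" or "top"; returns (picture, depth): 400x640x3 uint8, blue, green, red; 400x640 float32, mm along the optical axis (not along the pixel's ray), 0 where there is no reading.
- viewer.camera_model(name): a dict with "mtx" (3x3 intrinsics, pixels), "distortion" ([k1, k2, p1, p2, k3] as OpenCV has them; the pictures are not rectified), "pose" (4x4, takes a point from camera to world coordinates). Camera axes: x right, y up, looking along -z (the intrinsics and any distortion apply to the point x, -y, -z); pixel columns grow to the right and rows downward; lengths in mm; the calibration is good to about 2 mm. A picture is of the moment at which its call begins. camera_model takes no time and is no camera call.
- job_done(): hands the job in; it is judged then, once.
The state is a dict: "time": time; "joints": joint angles; "joint_vel": joint speeds; "joint_efforts": joint torques, N m; "eef_pos": TCP position; "tool_rot": TCP orientation; "force": force on the tool from outside, world axes, zero at the start; "torque": the same for the moment, N m; "gripper_width": finger opening in mm; "grasp_force": force on a finger pad.
Only numpy, scipy, OpenCV 4.12 (cv2) and the standard library are available. Lean on these libraries where they do the work, as an engineer would, in place of code of your own. Each camera call takes 0.05 s, during which the arm holds its last target. There are 200 camera calls.

### The job

Before these blanks are drilled, prove their marks on the x-y table: lay every beech blank flat in a groove of its own on the carrier, about centred along it, and then crank the handwheel clockwise until its white line meets the index line, which brings the pointer tip about 5 mm above the blanks. Then, by its knob, step the carrier so that each blank's pencilled circle stops under the pointer tip with the tip inside the circle and rests there for a full second, longest blank first and shortest last, and finally pull the carrier fully home toward you and wind the pointer right back up to the top, with the blanks left in their grooves ready to go to the drill. If a blank gets knocked out of place on the way, put it back in a groove and carry on; do not disturb the tape measure, sanding block or pliers.

Things in the scene. Friction and masses are not known exactly. Their poses are not given: they have to be found in the camera images.
- blank_long_centre (a point): centre (half-way up) of the longest beech blank, a rectangular block 100 mm long (its x axis), 32 mm wide (y), 30 mm high (z up), about 160 g; may be absent. Starts flat on the bench on the left of the table. Grip it across its 32 mm width
- blank_long_mark (a point): the mark of the longest blank: centre of the 10 mm pencilled circle with a cross on its top face, 10 mm from the middle of the blank toward its +x end; axes as the blank's
- blank_middle_centre (a point): centre (half-way up) of the middle-sized beech blank, a rectangular block 80 mm long (its x axis), 32 mm wide (y), 30 mm high (z up), about 128 g; may be absent. Starts flat on the bench on the left of the table. Grip it across its 32 mm width
- blank_middle_mark (a point): the mark of the middle-sized blank: centre of the 10 mm pencilled circle with a cross on its top face, 8 mm from the middle of the blank toward its -x end; axes as the blank's
- blank_short_centre (a point): centre (half-way up) of the shortest beech blank, a rectangular block 60 mm long (its x axis), 32 mm wide (y), 30 mm high (z up), about 96 g; may be absent. Starts flat on the bench on the left of the table. Grip it across its 32 mm width
- blank_short_mark (a point): the mark of the shortest blank: centre of the 10 mm pencilled circle with a cross on its top face, 6 mm from the middle of the blank toward its +x end; axes as the blank's
- carrier_bed (a point): middle of the floor of the carrier's middle groove, 55 mm above the bench; x along the grooves (away from the robot), y left, z up. The carrier, a board 130 (x) by 192 (y) mm, has 3 open-ended grooves along x at y = -66, 0, +66 mm, each 42 mm wide, 6 mm deep, ribs 24 mm wide between. A seated blank lies along x, its centre 15 mm above the groove's floor, its sides 24 mm clear above the ribs
- carrier_knob (a point): grip point of the carrier's black upright knob, a fixed cylinder 18 mm across; top 18 mm above this point, clear 24 mm below it. It stands 110 mm in front of (nearer the robot than) the carrier's middle, in line with the middle groove. Gripped there, the carrier slides in x and y (about 2 N of friction each way), never turns, and stays where it is left
- saddle (a joint): lower slide of the table, along carrier x: 0 = fully home against the front stop nearest the robot, grows to 0.17 m away from the robot. At 0.13 the carrier's middle is in line with the pointer. Load the carrier at or near home, clear of the pointer
- carrier (a joint): upper slide, along carrier y: 0 = middle groove in line with the pointer, -0.08 to 0.08 m, grows to the left
- pointer_tip (a point): sharp lower tip of the steel pointer, a 10 mm rod that hangs plumb from an arm on a column 293 mm high behind the table; it moves only up and down. 140 mm above the bench fully raised; tops of seated blanks are 85 mm above the bench
- wheel_bar (a point): centre of the handwheel's black grip bar, on the wheel's vertical axis, right of the table, 87 mm above the bench: bar 64 mm long (its x axis, toward the end with the white line), 16 mm wide (y), 30 mm high, its top 15 mm above this point, on a steel disc 72 mm across. Pinch it across its width from above and turn; about 0.15 N m of friction holds it where it is left
- handwheel (a joint): handwheel angle, rad: 0 = pointer fully raised, grows as the wheel turns clockwise seen from above, to a stop at 5.7; each radian lowers the pointer 10 mm. At 5.0 the white line on the bar meets the white index line on the robot's side of the wheel, and the tip is 90 mm above the bench, 5 mm above seated blanks
- tape_measure: tape measure, 67x77x31 mm, bystander on the left, behind the upright wire-mesh panel (255 mm high, solid, along x at y = 0.265 from x = 0.48 to 0.78; a second runs along y at x = 0.78 behind the work, y -0.03 to 0.27, and a third there, y -0.62 to -0.33); origin at the middle of its underside
- sanding_block: cork sanding block, 64x112x36 mm, bystander at the right front; origin at the middle of its underside
- pliers: pliers, 64x160x12 mm, bystander at the left front; origin at the middle of its underside
Things that resemble listed ones, but are neither listed nor needed, are in the scene too. Leave any blue look-alike of the part that bears blank_short_centre alone.

How it is judged:
By the outcome, as a careful person would: the job done as asked, in the order asked, and still so for the second after the job is handed in, with the robot touching nothing.
Of blank_long, blank_middle, blank_short only 2 to 3 are there at a start; the rules pass over those that are not, and their reading is None.
At some moment in a run one of blank_long, blank_middle, blank_short may be knocked a few centimetres aside while the robot is not near it.
Once in a run the grip may slacken for a moment while it holds something.
It also fails if it takes over 210 s, if anything falls off the work surface, if the arm or the gripper's body presses on something with over 40 N, if the wrist force passes 120 N, or if a joint passes its speed limit or range.

## Working session

There is one attempt and no reset: what is moved stays moved. The work goes in short steps, Python scripts to look and compute and a tool call to move; the robot and the scene stay as the last step left them, time stands still between calls to the robot, and variables do not carry over. Pictures are saved under pics/ and viewed, at most 14 in all, crops included, and the job is handed in when it is done.

Besides the shell and the picture viewer there is one more tool, called after "Call:" as a command line: name --argument value ..., lists and objects as JSON in quotes. drive_tool: Moves the arm, as the interface text tells. Its arguments: {"type":"object","properties":{"steps":{"type":"array","items":{"type":"array","items":{"type":"array","items":{"type":"number"}}}},"squeeze":{"type":"number"}},"required":["steps"]}

```bash
ls; mkdir -p pics; cat > h.py <<'E'
import numpy as np,cv2
from rig import ctrl,viewer,job_done
from scipy.spatial.transform import Rotation as R
def cam(n):
    m=viewer.camera_model(n);return np.array(m['mtx']),np.array(m['distortion']),np.array(m['pose'])
def ray(n,uv):
    K,d,P=cam(n);p=cv2.undistortPoints(np.float64(uv).reshape(-1,1,2),K,d).reshape(-1,2)
    r=np.c_[p[:,0],-p[:,1],-np.ones(len(p))]@P[:3,:3].T
    return P[:3,3],r
def onz(n,uv,z):
    o,r=ray(n,uv);return o+r*((z-o[2])/r[:,2])[:,None]
def dep(n,uv,D):
    o,r=ray(n,uv);return np.array([o+q*D[int(round(v)),int(round(u))] for q,(u,v) in zip(r,np.reshape(uv,(-1,2)))])
def proj(n,X):
    K,d,P=cam(n);c=(np.reshape(X,(-1,3))-P[:3,3])@P[:3,:3];c=c*[1,-1,-1]
    return cv2.projectPoints(c,np.zeros(3),np.zeros(3),K,d)[0].reshape(-1,2)
def st():
    o=ctrl.get_obs();print(o['time'],np.round(o['eef_pos'],1),np.round(R.from_quat(o['tool_rot']).as_matrix(),3).tolist(),np.round(o['joints'],2),np.round(o['gripper_width'],1));return o
E
python3 - <<'E'
from h import *
for n in('side','top'):
    p,d=viewer.read_camera(n);cv2.imwrite(f'pics/{n}0.png',p);np.save(n+'0.npy',d);print(cam(n))
st()
E
```

```text
pics
(array([[403.71753778,   0.        , 327.07380465],
       [  0.        , 403.71753778, 202.71934887],
       [  0.        ,   0.        ,   1.        ]]), array([-0.04628788,  0.        ,  0.        ,  0.        ,  0.        ]), array([[-2.11261781e-01, -7.33361025e-01,  6.46181141e-01,
         1.26824442e+03],
       [ 9.77420063e-01, -1.55599584e-01,  1.42964296e-01,
         1.29507423e+02],
       [-4.29892601e-03,  6.61793303e-01,  7.49674025e-01,
         9.69156217e+02],
       [ 0.00000000e+00,  0.00000000e+00,  0.00000000e+00,
         1.00000000e+00]]))
(array([[443.09375356,   0.        , 325.50794786],
       [  0.        , 443.09375356, 195.84017938],
       [  0.        ,   0.        ,   1.        ]]), array([-0.08766513,  0.        ,  0.        ,  0.        ,  0.        ]), array([[ 7.92137009e-02,  9.75602706e-01, -2.04754852e-01,
         2.23099168e+02],
       [-9.96854120e-01,  7.69772242e-02, -1.88777743e-02,
        -3.18229743e+01],
       [-2.65574754e-03,  2.05606096e-01,  9.78631228e-01,
         1.61547994e+03],
       [ 0.00000000e+00,  0.00000000e+00,  0.00000000e+00,
         1.00000000e+00]]))
0.1 [ 196.4 -592.8  230.3] [[0.949, 0.314, -0.0], [0.314, -0.949, 0.002], [0.0, -0.002, -1.0]] [-1.38  0.22  1.53  0.    1.39 -0.13] 84.9
```

View pics/top0.png

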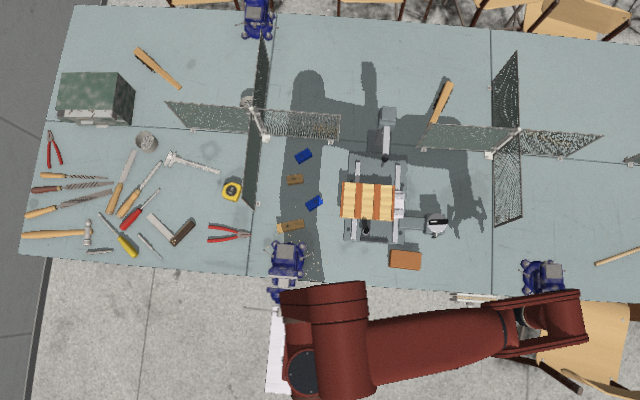

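View pics/side0.png

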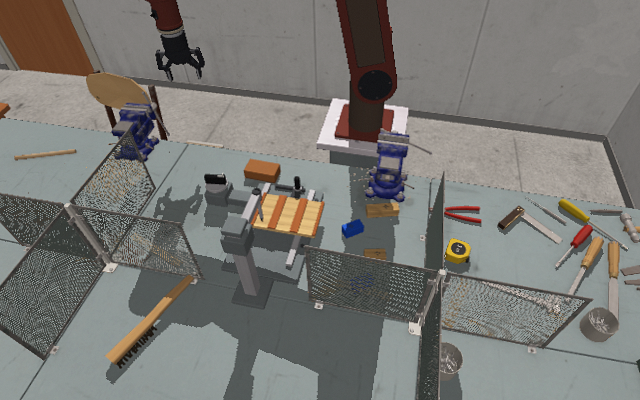

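The top view shows two beech pieces, at (294,180) and (291,225), and two blue look-alikes at (303,156) and (314,202). The carrier is near (367,201), the wheel at (437,226). The beech pieces fit the description, and I'll confirm them in enlarged crops.

```bash
python3 - <<'E'
import cv2,numpy as np
t=cv2.imread('pics/top0.png')
a=cv2.resize(t[140:290,265:345],None,fx=5,fy=4*1.25,interpolation=cv2.INTER_CUBIC)
b=cv2.resize(t[140:260,335:455],None,fx=5,fy=5,interpolation=cv2.INTER_CUBIC)
cv2.imwrite('pics/c1.png',a[:600]);cv2.imwrite('pics/c2.png',b)
E
```

```text
(no output)
```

View pics/c1.png

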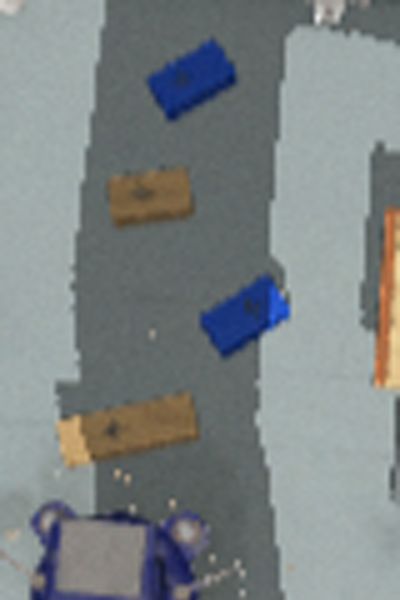

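View pics/c2.png

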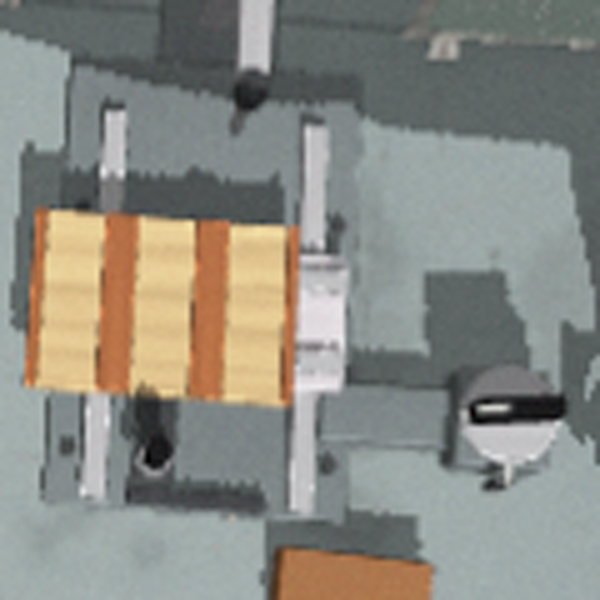

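The lower beech piece is about 100 mm long (long blank) and the upper about 60 mm (short), so the middle one is absent. Marks: long at crop (112,430), short at (143,193). The white line on the wheel bar points left. Next, measuring.

```bash
cat > meas.py <<'E'
from h import *
def cloud(n,D,box):
    x0,y0,x1,y1=box;u,v=np.meshgrid(np.arange(x0,x1),np.arange(y0,y1));uv=np.c_[u.ravel(),v.ravel()].astype(float)
    return uv,dep(n,uv,D)
def rect(n,img,D,box,zlo,zhi):
    uv,X=cloud(n,D,box);c=img[uv[:,1].astype(int),uv[:,0].astype(int)].astype(int)
    m=(X[:,2]>zlo)&(X[:,2]<zhi)&(c[:,2]>c[:,0]+25)
    P=X[m];r=cv2.minAreaRect(P[:,:2].astype(np.float32));return r,np.median(P[:,2]),m.sum()
E
python3 - <<'E'
from meas import *
t=cv2.imread('pics/top0.png');D=np.load('top0.npy')
print('short',rect('top',t,D,(280,168,308,190),20,40));print('long',rect('top',t,D,(270,212,310,240),20,40))
c=lambda b,o:np.array(b)/5+o
for nm,p,z in[('longmark',(112,430),30),('longcorners',[(62,420),(190,393),(198,435),(70,462)],30),('shortmark',(143,193),30),('shortcorners',[(110,180),(187,168),(192,208),(114,222)],30)]:
    print(nm,np.round(onz('top',c(p,[265,140]),z)[:,:2],1).tolist())
o=[335,140]
for nm,p in[('knob',(155,450)),('wheel',(513,408)),('barR',(560,408)),('ptr',(250,90)),('floorM',(165,300)),('floorL',(75,300)),('floorR',(258,310)),('rib',(120,300))]:
    print(nm,np.round(dep('top',c(p,o),D),1).tolist())
print('index',onz('top',c((505,475),o),60).round(1),'barends',onz('top',c([(470,410),(567,406),(475,410),(513,409)],o),102).round(1).tolist())
print('carr corners z61',onz('top',c([(38,208),(300,228),(292,405),(25,385)],o),61).round(1).tolist())
uv,X=cloud('top',D,(262,225,312,300));
m=(X[:,2]>35);P=X[m];print('vise',P.min(0).round(),P.max(0).round(),np.sort(P[:,0])[-10:].round())
E
```

```text
short (((612.6934814453125, 118.36539459228516), (33.10266876220703, 57.51498794555664), 8.972479820251465), np.float64(30.027813075900895), np.int64(137))
long (((437.63067626953125, 118.10023498535156), (32.078887939453125, 99.13512420654297), 17.05929946899414), np.float64(30.636028839674736), np.int64(239))
longmark [[433.1, 127.1]]
longcorners [[437.5, 163.9], [464.5, 73.3], [434.4, 64.8], [407.6, 155.0]]
shortmark [[610.4, 121.3]]
shortcorners [[618.3, 146.5], [631.9, 90.6], [601.8, 84.2], [586.8, 140.5]]
knob [[431.6, -151.2, 98.2]]
wheel [[478.1, -395.3, 109.8]]
barR [[481.8, -430.0, 102.2]]
ptr [[645.5, -185.4, 256.9]]
floorM [[546.7, -155.3, 53.7]]
floorL [[540.6, -90.5, 58.6]]
floorR [[543.7, -222.0, 57.8]]
rib [[542.4, -122.5, 62.1]]
index [[ 438.1 -403.1   60. ]] barends [[475.7, -367.2, 102.0], [483.7, -435.0, 102.0], [475.9, -370.7, 102.0], [478.7, -397.2, 102.0]]
carr corners z61 [[605.5, -59.2, 61.0], [605.7, -248.9, 61.0], [476.3, -249.3, 61.0], [475.9, -59.2, 61.0]]
vise [173. -32.  35.] [ 440.  204. 1615.] [426. 427. 428. 430. 432. 433. 433. 434. 438. 440.]
```

```bash
cat > plan.py <<'E'
from h import *
import json,sys
def Rm(phi):
    p=np.radians(phi);return np.array([[np.cos(p),np.sin(p),0],[np.sin(p),-np.cos(p),0],[0,0,-1]])
def plan(wps,start=None):
    """wps: (x,y,z,phi deg) straight legs; prints per call tool shift+turn"""
    o=ctrl.get_obs();M=R.from_quat(o['tool_rot']).as_matrix()
    p=np.array(o['eef_pos']);f=np.degrees(np.arctan2(M[1,0],M[0,0]))
    if start is not None:p,f=np.array(start[:3],float),start[3]
    print('from',p.round(1),round(f,1),'t',o['time'])
    for w in wps:
        w=np.array(w,float);df=(w[3]-f+180)%360-180
        n=max(1,int(np.ceil(max(np.linalg.norm(w[:3]-p)/210,abs(df)/34))))
        for i in range(n):
            q=p+(w[:3]-p)/(n-i);g=df/(n-i);df-=g
            print(w.tolist(),'->',(Rm(f).T@(q-p)).round(1).tolist(),'turn z',round(-np.radians(g),3));p=q;f+=g
E
python3 - <<'E'
from meas import *
from plan import plan
D=np.load('top0.npy');uv,X=cloud('top',D,(262,232,318,300))
for lo in range(380,450,10):
    m=(X[:,0]>lo)&(X[:,0]<=lo+10)&(X[:,2]>12)
    if m.any():print(lo,m.sum(),'y',X[m,1].min().round(),X[m,1].max().round(),'z',np.percentile(X[m,2],[50,100]).round())
for lo in range(300,380,20):
    m=(X[:,0]>lo)&(X[:,0]<=lo+20)&(X[:,2]>12)&(X[:,2]<300)
    if m.any():print(lo,m.sum(),'y',X[m,1].min().round(),X[m,1].max().round(),'z',np.percentile(X[m,2],[50,100]).round())
S=np.load('side0.npy')
plan([(400,-100,231,60),(437.6,118,150,107)])
s=cv2.imread('pics/side0.png');cv2.imwrite('pics/s1.png',cv2.resize(s[165:275,195:345],None,fx=5,fy=5,interpolation=cv2.INTER_CUBIC))
E
```

```text
380 5 y 67.0 165.0 z [15. 18.]
400 2 y 156.0 159.0 z [27. 30.]
410 1 y 153.0 153.0 z [15. 15.]
300 193 y 60.0 176.0 z [115. 129.]
320 197 y 37.0 206.0 z [119. 132.]
340 167 y 30.0 204.0 z [120. 130.]
360 89 y 55.0 182.0 z [ 18. 119.]
from [ 196.4 -592.8  230.3] 18.3 t 0.1
[400.0, -100.0, 231.0, 60.0] -> [116.1, -134.6, -0.2] turn z -0.242
[400.0, -100.0, 231.0, 60.0] -> [145.0, -102.8, -0.2] turn z -0.242
[400.0, -100.0, 231.0, 60.0] -> [165.4, -65.0, -0.2] turn z -0.242
[437.6, 118.0, 150.0, 107.0] -> [103.8, -38.2, 40.5] turn z -0.41
[437.6, 118.0, 150.0, 107.0] -> [110.4, 6.3, 40.5] turn z -0.41
```

View pics/s1.png

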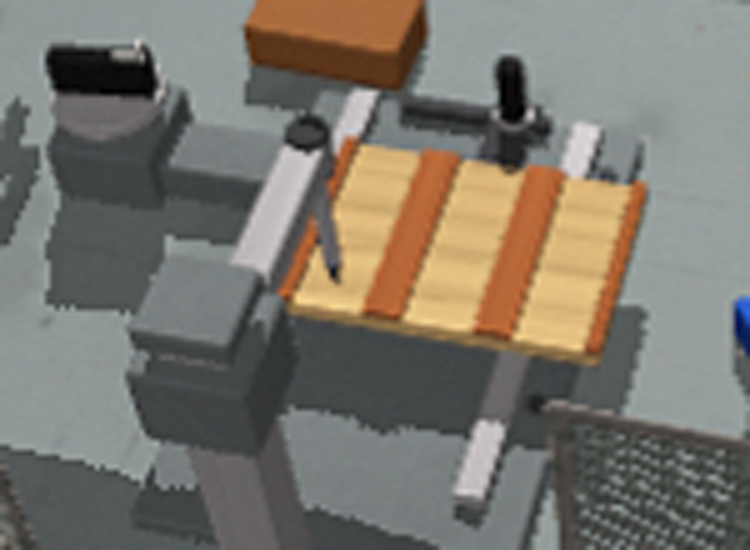

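Side crop: pointer tip at about (262.4,221.4), bar and knob visible. Moving to the long blank while computing the tip afterwards.

Call:
drive_tool --steps '[[[116,-134.6,0,0,0,-0.242,0.4],[116,-134.6,0,0,0,-0.242,0.4],[116,-134.6,0,0,0,-0.242,0.4],[116,-134.6,0,0,0,-0.242,0.4],[116,-134.6,0,0,0,-0.242,0.4]]]' --squeeze 40

```text
time: 0.6
eef_pos: [265.5, -425.8, 230.9]
tool_rot: [0.96, 0.279, 0.0, -0.001]
force: [-0.5, -0.4, 0.1]
gripper_width: 51.3
grasp_force: 0.0
```

Call:
drive_tool --steps '[[[145,-102.8,0,0,0,-0.242,0.4],[145,-102.8,0,0,0,-0.242,0.4],[145,-102.8,0,0,0,-0.242,0.4],[145,-102.8,0,0,0,-0.242,0.4],[145,-102.8,0,0,0,-0.242,0.4]]]'

```text
time: 1.1
eef_pos: [333.1, -262.7, 231.3]
tool_rot: [0.92, 0.393, 0.0, -0.0]
force: [-0.1, -0.2, 0.4]
gripper_width: 51.4
grasp_force: 0.0
```

Call:
drive_tool --steps '[[[165.4,-65,0,0,0,-0.242,0.4],[165.4,-65,0,0,0,-0.242,0.4],[165.4,-65,0,0,0,-0.242,0.4],[165.4,-65,0,0,0,-0.242,0.4],[165.4,-65,0,0,0,-0.242,0.4]]]'

```text
time: 1.6
eef_pos: [401.3, -99.2, 231.3]
tool_rot: [0.865, 0.501, 0.0, -0.0]
force: [0.1, -0.8, 0.1]
gripper_width: 51.4
grasp_force: 0.0
```

Call:
drive_tool --steps '[[[103.8,-38.2,40,0,0,-0.41,0.4],[103.8,-38.2,40,0,0,-0.41,0.4],[103.8,-38.2,40,0,0,-0.41,0.4],[103.8,-38.2,40,0,0,-0.41,0.4],[103.8,-38.2,40,0,0,-0.41,0.4]]]'

```text
time: 2.1
eef_pos: [419.4, 7.0, 191.3]
tool_rot: [0.747, 0.664, -0.0, 0.0]
force: [0.5, -0.4, -0.3]
gripper_width: 51.1
grasp_force: 0.0
```

Call:
drive_tool --steps '[[[110.4,6.3,40,0,0,-0.41,0.4],[110.4,6.3,40,0,0,-0.41,0.4],[110.4,6.3,40,0,0,-0.41,0.4],[110.4,6.3,40,0,0,-0.41,0.4],[110.4,6.3,40,0,0,-0.41,0.4]]]'

```text
time: 2.6
eef_pos: [438.8, 115.8, 151.8]
tool_rot: [0.597, 0.802, -0.0, 0.0]
force: [-0.6, -0.4, -0.5]
gripper_width: 51.3
grasp_force: 0.0
```

```bash
python3 - <<'E'
from meas import *
from plan import plan
print('tip',onz('top',(382.2,166),140),onz('side',(262.4,221.4),140))
print('side knob/bar', onz('side',(195+510/5,165+65/5),98), onz('side',[195+98/5,165+57/5],102))
print('side carr corners',onz('side',np.array([(350,138),(648,185),(600,355),(285,298)])/5+[195,165],61).round(1).tolist())
st()
plan([(437.6,118,150,107),(437.6,118,10,107)])
p,D=viewer.read_camera('top')
print('long',rect('top',p,D,(270,212,310,240),20,40),'short',rect('top',p,D,(280,168,308,190),20,40))
cv2.imwrite('pics/t1.png',p)
E
```

```text
tip [[ 652.29219646 -190.37426794  140.        ]] [[ 653.20294397 -181.60543655  140.        ]]
side knob/bar [[ 438.20605589 -147.43915971   98.        ]] [[ 487.25575531 -394.96495776  102.        ]]
side carr corners [[484.5, -239.2, 61.0], [484.2, -51.6, 61.0], [613.9, -50.5, 61.0], [612.1, -236.8, 61.0]]
2.6 [438.8 115.8 151.8] [[-0.287, 0.958, 0.0], [0.958, 0.287, -0.001], [-0.001, 0.0, -1.0]] [ 0.08 -0.12  2.04 -0.    1.23 -0.21] 51.3
from [438.8 115.8 151.8] 106.7 t 2.6
[437.6, 118.0, 150.0, 107.0] -> [2.5, -0.5, 1.8] turn z -0.006
[437.6, 118.0, 10.0, 107.0] -> [0.0, 0.0, 140.0] turn z -0.0
long (((437.2280578613281, 117.86262512207031), (30.7971248626709, 99.25703430175781), 17.555274963378906), np.float64(29.69034583349594), np.int64(86)) short (((613.0374145507812, 118.17037963867188), (34.24576950073242, 59.52645492553711), 12.087139129638672), np.float64(29.912174630597747), np.int64(136))
```

```bash
python3 - <<'E'
from meas import *
o=st();tc=np.array(o['eef_pos']);y=R.from_quat(o['tool_rot']).as_matrix()[:,1]
out=[]
for n in('top','side'):
    p,D=viewer.read_camera(n)
    pr=proj(n,[tc,tc+y*26,tc-y*26]);print(n,pr.round(1).tolist())
    c=pr[0].round().astype(int);x0,y0=c-[32,40];print('org',x0,y0)
    out.append(cv2.resize(p[y0:y0+75,x0:x0+64],None,fx=6,fy=6,interpolation=cv2.INTER_CUBIC))
cv2.imwrite('pics/g1.png',np.hstack(out))
S=np.load('side0.npy')
print(dep('side',np.array([(400,220),(300,200),(600,250),(380,190)])/5+[195,165],S).round(1).tolist())
print(dep('side',[(380,209),(225,250)],S).round(1))
E
```

```text
2.65 [438.9 115.6 152. ] [[-0.286, 0.958, 0.001], [0.958, 0.286, -0.001], [-0.001, 0.001, -1.0]] [ 0.08 -0.13  2.04 -0.    1.23 -0.21] 51.7
top [[287.8, 219.5], [286.3, 212.0], [289.3, 227.0]]
org 256 179
side [[385.0, 178.3], [386.5, 184.9], [383.4, 172.0]]
org 353 138
[[539.6, -190.4, 58.3], [691.2, -173.1, 250.3], [532.5, -70.0, 52.2], [516.8, -210.4, 55.2]]
[[ 449.2  114.3   28.8]
 [ 814.4 -204.5  228.5]]
```

View pics/g1.png

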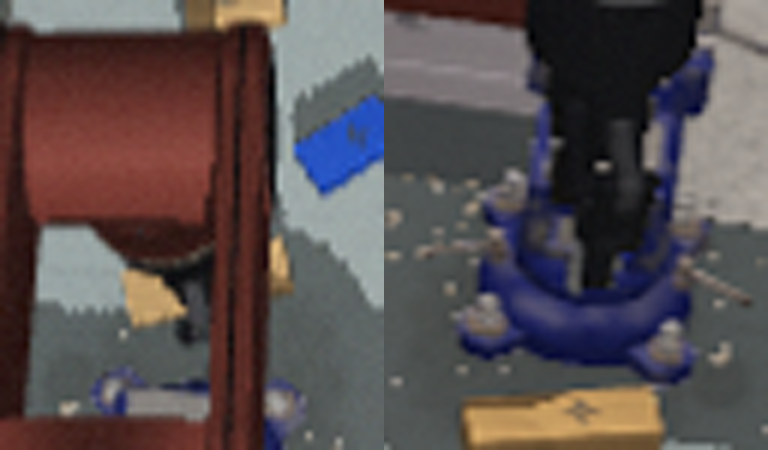

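Left half: arm hides most of the gripper; right half: finger tip at about (388,186), 1–2 px right of prediction. Small enough for a 51 mm opening, so I'll descend and grip.

Call:
drive_tool --steps '[[[2,0,50,0,0,0,0.4],[2,0,100,0,0,0,0.4],[2,0,122,0,0,0,0.4],[2,0,141,0,0,0,0.4],[2,0,141,0,0,0,0.4]]]' --squeeze 60

```text
time: 3.25
eef_pos: [435.4, 117.9, 8.2]
tool_rot: [0.597, 0.803, -0.002, -0.002]
force: [-0.3, -0.4, 0.1]
gripper_width: 51.1
grasp_force: 0.0
```

Call:
drive_tool --steps '[[[0,0,0,0,0,0,1],[0,0,0,0,0,0,1],[0,0,0,0,0,0,1],[0,0,0,0,0,0,1],[0,0,0,0,0,0,1]]]'

```text
time: 3.75
eef_pos: [439.0, 119.1, 11.8]
tool_rot: [0.596, 0.803, 0.001, 0.001]
force: [-0.3, -1.3, 6.9]
gripper_width: 30.7
grasp_force: 62.6
```

Call:
drive_tool --steps '[[[0,0,-30,0,0,0,1],[0,0,-80,0,0,0,1],[0,0,-120,0,0,0,1],[0,0,-120,0,0,0,1],[0,0,-120,0,0,0,1]]]'

```text
time: 4.25
eef_pos: [438.2, 119.4, 131.4]
tool_rot: [0.595, 0.803, 0.001, 0.001]
force: [-0.2, 0.0, -3.4]
gripper_width: 30.1
grasp_force: 61.7
```

```bash
python3 - <<'E'
from meas import *
from plan import plan
o=st()
plan([(500,-90,130,170),(542,-152,120,180),(542,-152,67,180)])
p,D=viewer.read_camera('side')
tc=np.array(o['eef_pos']);c=proj('side',tc)[0].round().astype(int);x0,y0=c-[40,40];print('org',x0,y0,proj('side',tc))
a=cv2.resize(p[y0:y0+70,x0:x0+80],None,fx=8,fy=8,interpolation=cv2.INTER_CUBIC)
cv2.imwrite('pics/g2.png',a)
E
```

```text
4.25 [438.2 119.4 131.4] [[-0.291, 0.957, 0.003], [0.957, 0.291, 0.0], [-0.0, 0.003, -1.0]] [ 0.09 -0.1   2.06  0.    1.18 -0.2 ] 30.1
from [438.2 119.4 131.4] 106.9 t 4.25
[500.0, -90.0, 130.0, 170.0] -> [-109.2, -0.9, 0.7] turn z -0.551
[500.0, -90.0, 130.0, 170.0] -> [-92.6, -57.9, 0.7] turn z -0.551
[542.0, -152.0, 120.0, 180.0] -> [-52.1, -53.8, 10.0] turn z -0.175
[542.0, -152.0, 67.0, 180.0] -> [0.0, 0.0, 53.0] turn z -0.0
org 346 143 [[385.5548945  183.40455605]]
```

View pics/g2.png

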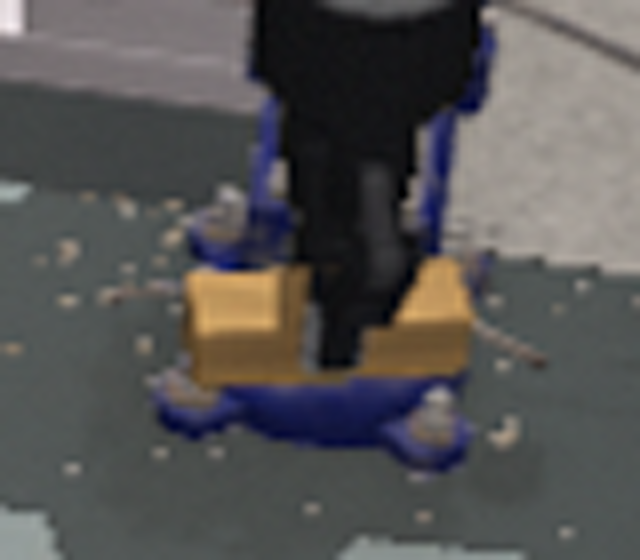

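Blank is held level between the fingers, centre about 330/8 px versus finger 340/8, so within about 3 mm. I'll refine the carrier position from both cameras before placing.

```bash
python3 - <<'E'
from meas import *
for n,bc,bl,bs in(('top',(330,175,405,225),(270,212,310,240),(280,168,308,190)),('side',(245,185,330,242),(355,195,405,220),(355,240,395,262))):
    p=cv2.imread(f'pics/{n}0.png');D=np.load(n+'0.npy')
    print(n,'carr',rect(n,p,D,bc,45,75),'long',rect(n,p,D,bl,22,40),'short',rect(n,p,D,bs,22,40))
    # orange ribs projected at z=61
    x0,y0,x1,y1=bc;u,v=np.meshgrid(np.arange(x0,x1),np.arange(y0,y1));uv=np.c_[u.ravel(),v.ravel()].astype(float)
    c=p[v.ravel(),u.ravel()].astype(int);W=onz(n,uv,61)
    hsv=cv2.cvtColor(p,cv2.COLOR_BGR2HSV)[v.ravel(),u.ravel()].astype(int)
    m=(hsv[:,0]<14)&(hsv[:,1]>150)&(hsv[:,2]>120)&(W[:,0]>485)&(W[:,0]<595)
    Y=np.sort(W[m,1]);print('ribs n',len(Y))
    for lo,hi in((-145,-100),(-210,-160)):
        q=W[m&(W[:,1]>lo)&(W[:,1]<hi),1]
        if len(q):print(lo,hi,len(q),q.mean().round(1),np.percentile(q,[5,95]).round(1))
E
```

```text
top carr (((543.2951049804688, -152.4820098876953), (131.81805419921875, 192.61477661132812), 0.34129035472869873), np.float64(56.913723397696344), np.int64(1916)) long (((437.63067626953125, 118.10023498535156), (32.078887939453125, 99.13512420654297), 17.05929946899414), np.float64(30.66081399318591), np.int64(236)) short (((612.6934814453125, 118.36539459228516), (33.10266876220703, 57.51498794555664), 8.972479820251465), np.float64(30.058410114196477), np.int64(134))
ribs n 440
-145 -100 179 -119.0 [-128.5 -109.4]
-210 -160 178 -184.3 [-193.6 -174.9]
side carr (((543.910888671875, -148.90069580078125), (132.34762573242188, 192.24578857421875), 0.4087037146091461), np.float64(54.4415547984853), np.int64(2225)) long (((438.419677734375, 120.4862289428711), (36.785545349121094, 98.41622161865234), 18.909582138061523), np.float64(27.961440317713823), np.int64(284)) short (((612.8002319335938, 121.0748519897461), (31.653297424316406, 56.10893249511719), 9.964180946350098), np.float64(28.151112625816324), np.int64(186))
ribs n 574
-145 -100 224 -115.6 [-125.9 -105.3]
-210 -160 218 -181.3 [-191.7 -171. ]
```

Call:
drive_tool --steps '[[[-109.2,-1,0,0,0,-0.551,1],[-109.2,-1,0,0,0,-0.551,1],[-109.2,-1,0,0,0,-0.551,1],[-109.2,-1,0,0,0,-0.551,1],[-109.2,-1,0,0,0,-0.551,1]]]'

```text
time: 4.8
eef_pos: [466.7, 13.9, 127.9]
tool_rot: [0.355, 0.935, -0.0, -0.002]
force: [-0.7, -0.4, -1.6]
gripper_width: 30.4
grasp_force: 61.5
```

Call:
drive_tool --steps '[[[-92.6,-58,0,0,0,-0.551,1],[-92.6,-58,0,0,0,-0.551,1],[-92.6,-58,0,0,0,-0.551,1],[-92.6,-58,0,0,0,-0.551,1],[-92.6,-58,0,0,0,-0.551,1]]]'

```text
time: 5.3
eef_pos: [498.1, -90.1, 128.6]
tool_rot: [0.088, 0.996, 0.001, -0.002]
force: [-1.0, 0.2, -2.1]
gripper_width: 30.8
grasp_force: 61.5
```

```bash
python3 - <<'E'
from plan import *
st();plan([(542,-150.5,110,180),(542,-150.5,69,180)])
E
```

```text
5.3 [498.1 -90.1 128.6] [[-0.984, 0.176, -0.003], [0.176, 0.984, 0.001], [0.003, 0.001, -1.0]] [-0.33  0.04  1.93  0.    1.18 -1.73] 30.8
from [498.1 -90.1 128.6] 169.9 t 5.3
[542.0, -150.5, 110.0, 180.0] -> [-53.9, -51.8, 18.6] turn z -0.177
[542.0, -150.5, 69.0, 180.0] -> [0.0, 0.0, 41.0] turn z -0.0
```

Call:
drive_tool --steps '[[[-53.9,-51.8,18.6,0,0,-0.177,1],[-53.9,-51.8,18.6,0,0,-0.177,1],[-53.9,-51.8,18.6,0,0,-0.177,1],[-53.9,-51.8,18.6,0,0,-0.177,1],[-53.9,-51.8,18.6,0,0,-0.177,1]]]'

```text
time: 5.8
eef_pos: [542.5, -149.2, 111.1]
tool_rot: [-0.001, 1.0, 0.001, -0.001]
force: [-0.4, -0.2, -2.2]
gripper_width: 30.7
grasp_force: 66.0
```

Call:
drive_tool --steps '[[[0,0,15,0,0,0,1],[0,0,30,0,0,0,1],[0,0,36,0,0,0,1],[0,0,40,0,0,0,1],[0,0,40,0,0,0,1]]]'

```text
time: 6.3
eef_pos: [542.7, -150.4, 70.7]
tool_rot: [-0.002, 1.0, 0.0, -0.001]
force: [-0.5, -0.4, -1.4]
gripper_width: 30.4
grasp_force: 66.0
```

```bash
python3 - <<'E'
from plan import *
o=st();print(o['force'])
E
```

```text
6.3 [ 542.7 -150.4   70.7] [[-1.0, -0.003, -0.002], [-0.003, 1.0, 0.001], [0.002, 0.001, -1.0]] [-0.41  0.25  1.82  0.    1.08 -1.98] 30.4
[-0.50516459 -0.42221304 -1.38245701]
```

Call:
drive_tool --steps '[[[0,0,2,0,0,0,1],[0,0,3,0,0,0,1],[0,0,3.5,0,0,0,1],[0,0,3.5,0,0,0,0.75],[0,0,3.5,0,0,0,0.45]]]'

```text
time: 6.8
eef_pos: [543.7, -150.9, 68.7]
tool_rot: [-0.002, 1.0, -0.0, 0.0]
force: [0.6, -0.5, 0.5]
gripper_width: 43.6
grasp_force: 0.0
```

Call:
drive_tool --steps '[[[0,0,0,0,0,0,0.42],[0,0,0,0,0,0,0.42],[0,0,-40,0,0,0,0.42],[0,0,-80,0,0,0,0.42],[0,0,-110,0,0,0,0.42]]]'

```text
time: 7.3
eef_pos: [544.1, -151.0, 180.9]
tool_rot: [-0.002, 1.0, -0.0, 0.001]
force: [0.6, -0.4, 0.0]
gripper_width: 49.5
grasp_force: 0.0
```

```bash
python3 - <<'E'
from meas import *
from plan import plan
st();plan([(570,20,180,145),(612.7,118.5,130,99.5),(612.7,118.5,12,99.5)])
p,D=viewer.read_camera('side');cv2.imwrite('pics/sd2.png',p)
print(rect('side',p,D,(240,170,335,245),78,95),rect('side',p,D,(355,240,395,262),22,40))
E
```

```text
7.3 [ 544.1 -151.   180.9] [[-1.0, -0.003, 0.002], [-0.003, 1.0, -0.001], [-0.002, -0.001, -1.0]] [-0.41  0.12  1.74  0.    1.28 -1.98] 49.5
from [ 544.1 -151.   180.9] -179.8 t 7.3
[570.0, 20.0, 180.0, 145.0] -> [-13.2, 85.5, 0.5] turn z 0.307
[570.0, 20.0, 180.0, 145.0] -> [13.2, 85.5, 0.5] turn z 0.307
[612.7, 118.5, 130.0, 99.5] -> [10.8, 52.6, 25.0] turn z 0.397
[612.7, 118.5, 130.0, 99.5] -> [30.3, 44.3, 25.0] turn z 0.397
[612.7, 118.5, 12.0, 99.5] -> [0.0, 0.0, 118.0] turn z -0.0
(((543.4268798828125, -149.13934326171875), (33.89106750488281, 100.36302947998047), 89.79434967041016), np.float64(83.03334138432297), np.int64(303)) (((612.7926025390625, 120.22702026367188), (31.00800323486328, 58.486087799072266), 10.013120651245117), np.float64(28.190848301134167), np.int64(188))
```

Call:
drive_tool --steps '[[[-13.2,85.5,0,0,0,0.307,0.4],[-13.2,85.5,0,0,0,0.307,0.4],[-13.2,85.5,0,0,0,0.307,0.4],[-13.2,85.5,0,0,0,0.307,0.4],[-13.2,85.5,0,0,0,0.307,0.4]]]'

```text
time: 7.85
eef_pos: [556.2, -65.8, 178.1]
tool_rot: [0.151, 0.989, -0.0, -0.0]
force: [0.3, -0.1, 0.5]
gripper_width: 51.5
grasp_force: 0.0
```

Call:
drive_tool --steps '[[[13.2,85.5,0,0,0,0.307,0.4],[13.2,85.5,0,0,0,0.307,0.4],[13.2,85.5,0,0,0,0.307,0.4],[13.2,85.5,0,0,0,0.307,0.4],[13.2,85.5,0,0,0,0.307,0.4]]]'

```text
time: 8.35
eef_pos: [569.2, 18.9, 178.1]
tool_rot: [0.3, 0.954, -0.0, -0.0]
force: [-0.3, 0.2, -0.3]
gripper_width: 50.9
grasp_force: 0.0
```

Call:
drive_tool --steps '[[[10.8,52.6,25,0,0,0.397,0.4],[10.8,52.6,25,0,0,0.397,0.4],[10.8,52.6,25,0,0,0.397,0.4],[10.8,52.6,25,0,0,0.397,0.4],[10.8,52.6,25,0,0,0.397,0.4]]]'

```text
time: 8.85
eef_pos: [590.7, 68.3, 153.3]
tool_rot: [0.482, 0.876, -0.0, 0.0]
force: [-0.8, 0.2, -0.1]
gripper_width: 51.3
grasp_force: 0.0
```

Call:
drive_tool --steps '[[[30.3,44.3,25,0,0,0.397,0.4],[30.3,44.3,25,0,0,0.397,0.4],[30.3,44.3,25,0,0,0.397,0.4],[30.3,44.3,25,0,0,0.397,0.4],[30.3,44.3,25,0,0,0.397,0.4]]]'

```text
time: 9.35
eef_pos: [612.1, 118.1, 128.6]
tool_rot: [0.645, 0.764, 0.0, 0.0]
force: [-0.4, -0.1, 0.3]
gripper_width: 51.3
grasp_force: 0.0
```

```bash
python3 - <<'E'
from meas import *
from plan import plan
st();plan([(612.7,118.5,12,99.5)])
p,D=viewer.read_camera('side');cv2.imwrite('pics/sd3.png',p)
print(rect('side',p,D,(355,240,395,262),22,40),rect('side',p,D,(240,170,335,245),78,95))
E
```

```text
9.35 [612.1 118.1 128.6] [[-0.168, 0.986, 0.001], [0.986, 0.168, -0.0], [-0.0, 0.001, -1.0]] [ 0.06  0.31  1.62 -0.    1.21 -0.1 ] 51.3
from [612.1 118.1 128.6] 99.7 t 9.35
[612.7, 118.5, 12.0, 99.5] -> [0.3, 0.7, 116.6] turn z 0.003
(((613.6314086914062, 121.35113525390625), (31.575878143310547, 56.6083984375), 9.99917984008789), np.float64(28.41810425619167), np.int64(188)) (((542.4926147460938, -148.80003356933594), (32.85171890258789, 102.48785400390625), 89.2748794555664), np.float64(83.31703877442425), np.int64(296))
```

Call:
drive_tool --steps '[[[0.5,0.5,50,0,0,0,0.4],[0.5,0.5,90,0,0,0,0.4],[0.5,0.5,110,0,0,0,0.4],[0.5,0.5,117,0,0,0,0.4],[0.5,0.5,117,0,0,0,0.4]]]'

```text
time: 9.9
eef_pos: [611.8, 119.0, 10.7]
tool_rot: [0.646, 0.764, -0.0, -0.0]
force: [0.6, -0.1, -0.3]
gripper_width: 51.6
grasp_force: 0.0
```

Call:
drive_tool --steps '[[[0,0,0,0,0,0,1],[0,0,0,0,0,0,1],[0,0,0,0,0,0,1],[0,0,0,0,0,0,1],[0,0,0,0,0,0,1]]]'

```text
time: 10.4
eef_pos: [614.3, 119.5, 13.7]
tool_rot: [0.646, 0.763, 0.001, 0.002]
force: [0.3, -1.5, 7.1]
gripper_width: 30.7
grasp_force: 60.1
```

Call:
drive_tool --steps '[[[0,0,-30,0,0,0,1],[0,0,-80,0,0,0,1],[0,0,-130,0,0,0,1],[0,0,-130,0,0,0,1],[0,0,-130,0,0,0,1]]]'

```text
time: 10.9
eef_pos: [613.7, 119.6, 143.8]
tool_rot: [0.646, 0.763, 0.002, 0.002]
force: [-0.7, 0.2, -2.2]
gripper_width: 30.7
grasp_force: 59.3
```

```bash
python3 - <<'E'
from meas import *
from plan import plan
o=st();plan([(560,0,142,145),(543,-85.5,115,180),(543,-85.5,70,180)])
E
```

```text
10.9 [613.7 119.6 143.8] [[-0.165, 0.986, 0.005], [0.986, 0.165, 0.0], [-0.0, 0.005, -1.0]] [ 0.07  0.29  1.61  0.    1.23 -0.1 ] 30.7
from [613.7 119.6 143.8] 99.5 t 10.9
[560.0, 0.0, 142.0, 145.0] -> [-54.5, -36.4, 0.9] turn z -0.397
[560.0, 0.0, 142.0, 145.0] -> [-36.2, -54.6, 0.9] turn z -0.397
[543.0, -85.5, 115.0, 180.0] -> [-17.6, -39.9, 13.5] turn z -0.305
[543.0, -85.5, 115.0, 180.0] -> [-4.7, -43.3, 13.5] turn z -0.305
[543.0, -85.5, 70.0, 180.0] -> [0.0, 0.0, 45.0] turn z -0.0
```

Call:
drive_tool --steps '[[[-54.5,-36.4,0,0,0,-0.397,1],[-54.5,-36.4,0,0,0,-0.397,1],[-54.5,-36.4,0,0,0,-0.397,1],[-54.5,-36.4,0,0,0,-0.397,1],[-54.5,-36.4,0,0,0,-0.397,1]]]'

```text
time: 11.4
eef_pos: [584.4, 59.9, 139.7]
tool_rot: [0.484, 0.875, -0.001, -0.001]
force: [-0.4, -0.7, 0.1]
gripper_width: 30.3
grasp_force: 59.3
```

Call:
drive_tool --steps '[[[-36.2,-54.6,0,0,0,-0.397,1],[-36.2,-54.6,0,0,0,-0.397,1],[-36.2,-54.6,0,0,0,-0.397,1],[-36.2,-54.6,0,0,0,-0.397,1],[-36.2,-54.6,0,0,0,-0.397,1]]]'

```text
time: 11.9
eef_pos: [558.5, 0.5, 140.8]
tool_rot: [0.302, 0.953, 0.0, -0.0]
force: [0.3, 0.4, -1.2]
gripper_width: 30.5
grasp_force: 59.5
```

Call:
drive_tool --steps '[[[-17.6,-39.9,10,0,0,-0.305,1],[-17.6,-39.9,10,0,0,-0.305,1],[-17.6,-39.9,10,0,0,-0.305,1],[-17.6,-39.9,10,0,0,-0.305,1],[-17.6,-39.9,10,0,0,-0.305,1]]]'

```text
time: 12.4
eef_pos: [550.4, -42.0, 131.4]
tool_rot: [0.154, 0.988, 0.0, 0.0]
force: [-0.5, -0.4, -1.2]
gripper_width: 30.5
grasp_force: 59.5
```

Call:
drive_tool --steps '[[[-4.7,-43.3,10,0,0,-0.305,1],[-4.7,-43.3,10,0,0,-0.305,1],[-4.7,-43.3,10,0,0,-0.305,1],[-4.7,-43.3,10,0,0,-0.305,1],[-4.7,-43.3,10,0,0,-0.305,1]]]'

```text
time: 12.9
eef_pos: [541.9, -84.7, 121.5]
tool_rot: [0.002, 1.0, 0.0, 0.0]
force: [1.6, -0.9, -1.3]
gripper_width: 30.5
grasp_force: 59.6
```

```bash
python3 - <<'E'
from meas import *
from plan import plan
st();plan([(543,-85.5,75,180)])
p,D=viewer.read_camera('side');cv2.imwrite('pics/sd4.png',p)
print(rect('side',p,D,(240,170,290,245),78,95))
E
```

```text
12.9 [541.9 -84.7 121.5] [[-1.0, 0.003, 0.001], [0.003, 1.0, 0.0], [-0.001, 0.0, -1.0]] [-0.3   0.14  1.83  0.    1.17 -1.87] 30.5
from [541.9 -84.7 121.5] 179.8 t 12.9
[543.0, -85.5, 75.0, 180.0] -> [-1.1, -0.8, 46.5] turn z -0.003
(((544.7271118164062, -149.96612548828125), (98.3203125, 30.88001251220703), 1.3971343040466309), np.float64(83.06950135605194), np.int64(204))
```

Call:
drive_tool --steps '[[[-1,-0.6,20,0,0,0,1],[-1,-0.6,38,0,0,0,1],[-1,-0.6,47,0,0,0,1],[-1,-0.6,51,0,0,0,1],[-1,-0.6,51,0,0,0,1]]]'

```text
time: 13.45
eef_pos: [542.4, -85.8, 70.0]
tool_rot: [0.001, 1.0, 0.0, -0.0]
force: [-0.2, 0.6, 0.1]
gripper_width: 30.7
grasp_force: 59.6
```

```bash
python3 -c "
from h import *
o=st();print(o['force'])"
```

```text
13.45 [542.4 -85.8  70. ] [[-1.0, 0.001, -0.001], [0.001, 1.0, 0.0], [0.001, 0.0, -1.0]] [-0.3   0.22  1.86  0.    1.07 -1.87] 30.7
[-0.17622477  0.59321661  0.08349676]
```

Call:
drive_tool --steps '[[[0,0,1,0,0,0,0.75],[0,0,1,0,0,0,0.45],[0,0,1,0,0,0,0.42],[0,0,1,0,0,0,0.42],[0,0,-40,0,0,0,0.42]]]'

```text
time: 13.95
eef_pos: [538.0, -84.9, 105.1]
tool_rot: [0.001, 1.0, 0.002, -0.005]
force: [0.3, 0.5, -0.3]
gripper_width: 49.5
grasp_force: 0.0
```

Call:
drive_tool --steps '[[[0,0,-45,0,0,0,0.42],[0,0,-95,0,0,0,0.42],[0,0,-95,0,0,0,0.42],[0,0,-95,0,0,0,0.42],[0,0,-95,0,0,0,0.42]]]'

```text
time: 14.45
eef_pos: [541.7, -85.9, 204.0]
tool_rot: [0.0, 1.0, 0.0, -0.001]
force: [-0.4, 0.3, -1.4]
gripper_width: 49.7
grasp_force: 0.0
```

```bash
python3 - <<'E'
from meas import *
from plan import plan
st()
for n,b in(('top',(420,205,455,245)),('side',(200,168,232,200))):
    p=cv2.imread(f'pics/{n}0.png');D=np.load(n+'0.npy');uv,X=cloud(n,D,b)
    c=p[uv[:,1].astype(int),uv[:,0].astype(int)].astype(int)
    m=(X[:,2]>96)&(X[:,2]<115);P=X[m];r=cv2.minAreaRect(P[:,:2].astype(np.float32));print(n,r,np.median(P[:,2]))
    W=onz(n,uv,102);w=m&(c.min(1)>150);print('white',W[w].mean(0),w.sum())
    m=(X[:,2]>60)&(X[:,2]<85);P=X[m];print('disc',cv2.minEnclosingCircle(P[:,:2].astype(np.float32)),np.median(P[:,2]))
plan([(520,-250,200,143),(481,-400,150,103)])
p,D=viewer.read_camera('side');cv2.imwrite('pics/sd5.png',p)
print(rect('side',p,D,(240,170,290,245),78,95))
cv2.imwrite('pics/s5c.png',cv2.resize(p[165:265,225:345],None,fx=6,fy=6,interpolation=cv2.INTER_CUBIC))
E
```

```text
14.45 [541.7 -85.9 204. ] [[-1.0, 0.001, -0.002], [0.001, 1.0, 0.001], [0.002, 0.001, -1.0]] [-0.3   0.06  1.76  0.    1.33 -1.87] 49.7
top ((482.0267028808594, -399.0592041015625), (15.36368179321289, 63.10346603393555), 5.067447185516357) 102.1242439577045
white [ 480.37392581 -382.81865098  102.        ] 6
disc ((475.20635986328125, -400.69842529296875), 42.108489990234375) 72.14271787213056
side ((483.3877258300781, -399.7393798828125), (19.056915283203125, 65.30681610107422), 6.023293495178223) 99.68061197103151
white [nan nan nan] 0
disc ((475.0702819824219, -401.4436340332031), 44.214271545410156) 70.37999310943235
from [541.7 -85.9 204. ] 180.0 t 14.45
[520.0, -250.0, 200.0, 143.0] -> [10.8, -82.1, 2.0] turn z 0.322
[520.0, -250.0, 200.0, 143.0] -> [-15.8, -81.2, 2.0] turn z 0.322
[481.0, -400.0, 150.0, 103.0] -> [-29.6, -71.6, 25.0] turn z 0.349
[481.0, -400.0, 150.0, 103.0] -> [-52.3, -57.2, 25.0] turn z 0.349
(((543.4893188476562, -150.84906005859375), (102.86907958984375, 31.253530502319336), 3.0561752319335938), np.float64(83.11099086387674), np.int64(205))<stdin>:8: RuntimeWarning: Mean of empty slice.
  ret = um.true_divide(
```

View pics/s5c.png

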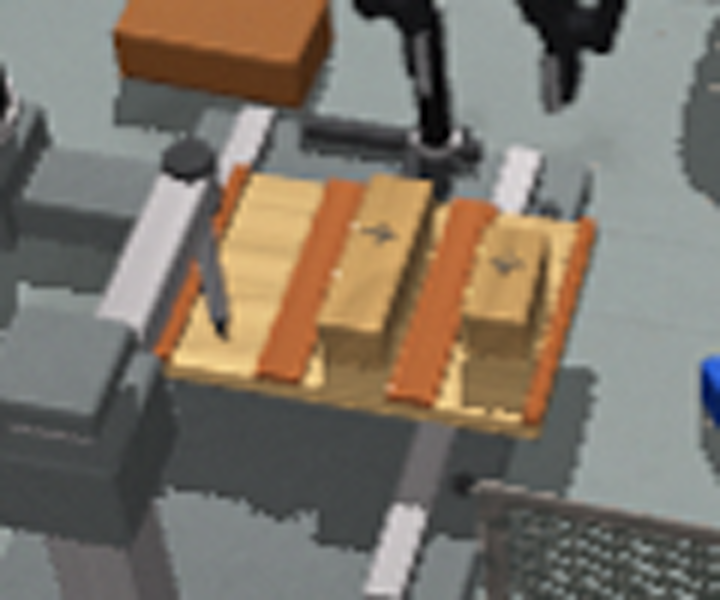

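Both blanks are seated: marks at crop (382,233) and (506,265). Pointer tip is at (222,332). Now to the handwheel.

Call:
drive_tool --steps '[[[10.8,-82,0,0,0,0.322,0.42],[10.8,-82,0,0,0,0.322,0.42],[10.8,-82,0,0,0,0.322,0.42],[10.8,-82,0,0,0,0.322,0.42],[10.8,-82,0,0,0,0.322,0.42]]]'

```text
time: 15.0
eef_pos: [531.1, -167.2, 203.9]
tool_rot: [0.16, 0.987, 0.001, -0.001]
force: [0.3, 0.2, 0.3]
gripper_width: 49.5
grasp_force: 0.0
```

Call:
drive_tool --steps '[[[-15.8,-81.2,0,0,0,0.322,0.42],[-15.8,-81.2,0,0,0,0.322,0.42],[-15.8,-81.2,0,0,0,0.322,0.42],[-15.8,-81.2,0,0,0,0.322,0.42],[-15.8,-81.2,0,0,0,0.322,0.42]]]'

```text
time: 15.5
eef_pos: [521.0, -248.6, 204.8]
tool_rot: [0.315, 0.949, 0.0, -0.0]
force: [0.7, -0.0, -0.5]
gripper_width: 49.4
grasp_force: 0.0
```

Call:
drive_tool --steps '[[[-29.6,-71.6,25,0,0,0.4,0.42],[-29.6,-71.6,25,0,0,0.4,0.42],[-29.6,-71.6,25,0,0,0.4,0.42],[-29.6,-71.6,25,0,0,0.4,0.42],[-29.6,-71.6,25,0,0,0.4,0.42]]]'

```text
time: 16.0
eef_pos: [502.0, -323.9, 180.3]
tool_rot: [0.497, 0.868, 0.0, 0.0]
force: [0.8, -0.8, 0.3]
gripper_width: 49.4
grasp_force: 0.0
```

```bash
python3 - <<'E'
from plan import *
st();plan([(482.2,-399.4,140,95.5),(482.2,-399.4,78,95.5)])
E
```

```text
16.0 [ 502.  -323.9  180.3] [[-0.506, 0.862, 0.0], [0.862, 0.506, 0.0], [0.0, 0.0, -1.0]] [-0.71  0.2   1.65  0.    1.29 -1.24] 49.4
from [ 502.  -323.9  180.3] 120.4 t 16.0
[482.2, -399.4, 140.0, 95.5] -> [-55.0, -55.3, 40.3] turn z 0.435
[482.2, -399.4, 78.0, 95.5] -> [0.0, 0.0, 62.0] turn z -0.0
```

Call:
drive_tool --steps '[[[-55,-55.3,40,0,0,0.435,0.42],[-55,-55.3,40,0,0,0.435,0.42],[-55,-55.3,40,0,0,0.435,0.42],[-55,-55.3,40,0,0,0.435,0.42],[-55,-55.3,40,0,0,0.435,0.42]]]'

```text
time: 16.5
eef_pos: [482.1, -399.6, 140.8]
tool_rot: [0.672, 0.741, 0.0, 0.0]
force: [0.3, -0.3, 0.2]
gripper_width: 49.4
grasp_force: 0.0
```

Call:
drive_tool --steps '[[[0,0,30,0,0,0,0.42],[0,0,50,0,0,0,0.42],[0,0,60,0,0,0,0.42],[0,0,61,0,0,0,0.42],[0,0,61,0,0,0,0.42]]]'

```text
time: 17.0
eef_pos: [482.0, -400.4, 80.2]
tool_rot: [0.673, 0.739, -0.0, 0.001]
force: [0.3, -0.0, 0.5]
gripper_width: 49.3
grasp_force: 0.0
```

Call:
drive_tool --steps '[[[0,0,0,0,0,0,1],[0,0,0,0,0,0,1],[0,0,0,0,0,0,1],[0,0,0,0,0,0,1],[0,0,0,0,0,0,1]]]' --squeeze 70

```text
time: 17.5
eef_pos: [482.0, -401.2, 80.7]
tool_rot: [0.674, 0.739, -0.0, 0.001]
force: [-0.6, 1.4, 6.5]
gripper_width: 14.2
grasp_force: 70.4
```

```bash
python3 -c "
from h import *
o=st();print(o['force'],o['torque'])"
```

```text
17.5 [ 482.  -401.2   80.7] [[-0.091, 0.996, 0.002], [0.996, 0.091, -0.002], [-0.002, 0.002, -1.0]] [-0.82  0.37  1.64  0.    1.13 -0.91] 14.2
[-0.58011387  1.42599615  6.54109748] [0.11117665 0.02910439 0.09814194]
```

Call:
drive_tool --steps '[[[0,0,0,0,0,0.12,1],[0,0,0,0,0,0.24,1],[0,0,0,0,0,0.36,1],[0,0,0,0,0,0.48,1],[0,0,0,0,0,0.6,1]]]'

```text
time: 18.0
eef_pos: [481.5, -401.1, 80.8]
tool_rot: [0.864, 0.504, -0.0, 0.001]
force: [-2.8, 1.6, 7.3]
gripper_width: 14.3
grasp_force: 70.8
```

Call:
drive_tool --steps '[[[0,0,0,0,0,0.12,1],[0,0,0,0,0,0.24,1],[0,0,0,0,0,0.36,1],[0,0,0,0,0,0.48,1],[0,0,0,0,0,0.6,1]]]'

```text
time: 18.5
eef_pos: [481.1, -400.8, 80.7]
tool_rot: [0.974, 0.227, -0.0, 0.0]
force: [-3.2, 3.3, 9.6]
gripper_width: 14.4
grasp_force: 71.1
```

Call:
drive_tool --steps '[[[0,0,0,0,0,0.12,1],[0,0,0,0,0,0.24,1],[0,0,0,0,0,0.36,1],[0,0,0,0,0,0.48,1],[0,0,0,0,0,0.6,1]]]'

```text
time: 19.0
eef_pos: [481.0, -400.3, 80.7]
tool_rot: [0.997, -0.071, -0.0, -0.0]
force: [-3.4, 4.7, 10.6]
gripper_width: 14.4
grasp_force: 71.3
```

Call:
drive_tool --steps '[[[0,0,0,0,0,0.12,1],[0,0,0,0,0,0.24,1],[0,0,0,0,0,0.36,1],[0,0,0,0,0,0.48,1],[0,0,0,0,0,0.6,1]]]'

```text
time: 19.5
eef_pos: [481.2, -399.8, 80.7]
tool_rot: [0.932, -0.363, -0.0, -0.0]
force: [-3.3, 6.1, 10.5]
gripper_width: 14.3
grasp_force: 71.4
```

Call:
drive_tool --steps '[[[0,0,0,0,0,0,1],[0,0,0,0,0,0,1],[0,0,0,0,0,0,0.42],[0,0,0,0,0,0,0.42],[0,0,0,0,0,0,0.42]]]'

```text
time: 20.0
eef_pos: [481.1, -400.6, 78.9]
tool_rot: [0.933, -0.361, -0.0, 0.0]
force: [0.2, -0.3, -0.3]
gripper_width: 49.8
grasp_force: 0.0
```

Call:
drive_tool --steps '[[[0,0,-30,0,0,0,0.42],[0,0,-60,0,0,0,0.42],[0,0,-60,0,0,0,0.42],[0,0,-60,0,0,0,0.42],[0,0,-60,0,0,0,0.42]]]'

```text
time: 20.5
eef_pos: [480.7, -400.0, 137.9]
tool_rot: [0.933, -0.361, -0.001, -0.0]
force: [0.1, -0.5, 0.5]
gripper_width: 49.6
grasp_force: 0.0
```

```bash
cat > bar.py <<'E'
from meas import *
def bar(n='side'):
    p,D=viewer.read_camera(n);b={'top':(415,200,460,250),'side':(192,162,240,205)}[n]
    uv,X=cloud(n,D,b);dz=-2 if n=='side' else 0
    m=(X[:,2]>97+dz)&(X[:,2]<108+dz);P=X[m]
    print(n,cv2.minAreaRect(P[:,:2].astype(np.float32)),len(P));return p
E
python3 - <<'E'
from bar import *
st();p=bar();q=bar('top');cv2.imwrite('pics/t6.png',q)
cv2.imwrite('pics/s6c.png',np.hstack([cv2.resize(p[155:235,185:275],None,fx=4,fy=4,interpolation=cv2.INTER_CUBIC),cv2.resize(q[155:235,360:450],None,fx=4,fy=4,interpolation=cv2.INTER_CUBIC)]))
E
```

```text
20.5 [ 480.7 -400.   137.9] [[0.74, -0.673, -0.001], [-0.673, -0.74, 0.001], [-0.002, -0.0, -1.0]] [-0.82  0.3   1.61 -0.    1.23  1.49] 49.6
side ((482.7809143066406, -400.207275390625), (19.479944229125977, 63.649147033691406), 47.71141052246094) 98
top ((490.58160400390625, -405.825439453125), (17.683561325073242, 7.570611953735352), 23.7847900390625) 13
```

View pics/s6c.png

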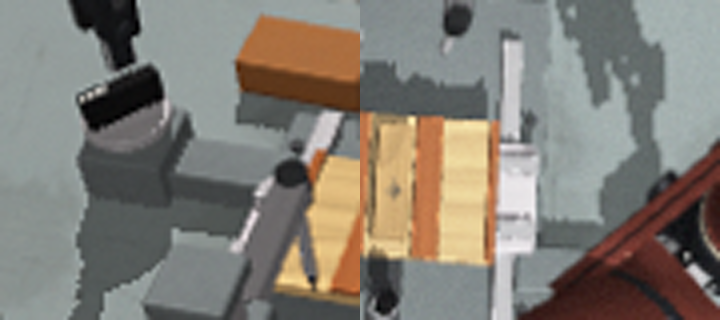

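White end of the bar now points away-right (crop 90,97), matching tool angle −42°. Turning the hand back half a turn and regrasping.

Call:
drive_tool --steps '[[[0,0,0,0,0,-0.7,0.42],[0,0,0,0,0,-0.7,0.42],[0,0,0,0,0,-0.7,0.42],[0,0,0,0,0,-0.7,0.42],[0,0,0,0,0,-0.7,0.42]]]'

```text
time: 21.1
eef_pos: [480.7, -400.0, 137.8]
tool_rot: [1.0, -0.016, -0.001, -0.001]
force: [0.2, 0.4, -0.5]
gripper_width: 49.5
grasp_force: 0.0
```

Call:
drive_tool --steps '[[[0,0,0,0,0,-0.7,0.42],[0,0,0,0,0,-0.7,0.42],[0,0,0,0,0,-0.7,0.42],[0,0,0,0,0,-0.7,0.42],[0,0,0,0,0,-0.7,0.42]]]'

```text
time: 21.6
eef_pos: [480.8, -399.9, 137.8]
tool_rot: [0.945, 0.328, -0.0, -0.001]
force: [0.7, -0.3, -0.4]
gripper_width: 49.6
grasp_force: 0.0
```

Call:
drive_tool --steps '[[[0,0,0,0,0,-0.7,0.42],[0,0,0,0,0,-0.7,0.42],[0,0,0,0,0,-0.7,0.42],[0,0,0,0,0,-0.7,0.42],[0,0,0,0,0,-0.7,0.42]]]'

```text
time: 22.1
eef_pos: [480.7, -400.0, 137.8]
tool_rot: [0.775, 0.632, -0.0, -0.001]
force: [-0.0, 0.4, 0.5]
gripper_width: 49.9
grasp_force: 0.0
```

Call:
drive_tool --steps '[[[0,0,0,0,0,-0.7,0.42],[0,0,0,0,0,-0.7,0.42],[0,0,0,0,0,-0.7,0.42],[0,0,0,0,0,-0.7,0.42],[0,0,0,0,0,-0.7,0.42]]]'

```text
time: 22.6
eef_pos: [480.7, -399.9, 137.8]
tool_rot: [0.512, 0.859, 0.0, -0.001]
force: [-0.1, 0.8, 0.7]
gripper_width: 49.5
grasp_force: 0.0
```

Call:
drive_tool --steps '[[[0,0,0,0,0,-0.34,0.42],[0,0,0,0,0,-0.34,0.42],[0,0,30,0,0,-0.34,0.42],[0,0,57,0,0,-0.34,0.42],[0,0,58,0,0,-0.34,0.42]]]'

```text
time: 23.1
eef_pos: [478.4, -397.4, 75.6]
tool_rot: [0.362, 0.932, 0.002, -0.004]
force: [-1.0, 0.6, -0.1]
gripper_width: 49.5
grasp_force: 0.0
```

Call:
drive_tool --steps '[[[0,0,0,0,0,0,1],[0,0,0,0,0,0,1],[0,0,0,0,0,0,1],[0,0,0,0,0,0,1],[0,0,0,0,0,0,1]]]'

```text
time: 23.6
eef_pos: [482.4, -400.9, 83.1]
tool_rot: [0.361, 0.932, -0.0, 0.001]
force: [2.3, 3.2, 6.4]
gripper_width: 14.5
grasp_force: 71.0
```

```bash
python3 -c "
from plan import *
o=st();print(o['force'],o['torque']);plan([(481,-400,80,-180)])"
```

```text
23.6 [ 482.4 -400.9   83.1] [[-0.739, 0.674, 0.002], [0.674, 0.739, -0.002], [-0.003, 0.0, -1.0]] [-0.82  0.37  1.64  0.    1.13 -1.65] 14.5
[2.31061245 3.16047074 6.38168794] [ 0.49705969 -0.17832258  0.00375685]
from [ 482.4 -400.9   83.1] 137.6 t 23.6
[481.0, -400.0, 80.0, -180.0] -> [0.8, -0.1, 1.5] turn z -0.37
[481.0, -400.0, 80.0, -180.0] -> [0.8, 0.2, 1.5] turn z -0.37
```

Call:
drive_tool --steps '[[[0,0,0,0,0,0.12,1],[0,0,0,0,0,0.24,1],[0,0,0,0,0,0.36,1],[0,0,0,0,0,0.48,1],[0,0,0,0,0,0.6,1]]]'

```text
time: 24.1
eef_pos: [482.0, -401.1, 83.1]
tool_rot: [0.623, 0.782, -0.0, 0.001]
force: [-0.4, 3.7, 6.6]
gripper_width: 14.4
grasp_force: 71.1
```

Call:
drive_tool --steps '[[[0,0,0,0,0,0.12,1],[0,0,0,0,0,0.24,1],[0,0,0,0,0,0.36,1],[0,0,0,0,0,0.48,1],[0,0,0,0,0,0.6,1]]]'

```text
time: 24.6
eef_pos: [481.6, -401.1, 83.1]
tool_rot: [0.826, 0.564, -0.0, 0.001]
force: [-1.4, 3.1, 7.6]
gripper_width: 14.6
grasp_force: 71.3
```

Call:
drive_tool --steps '[[[0,0,0,0,0,0.12,1],[0,0,0,0,0,0.24,1],[0,0,0,0,0,0.36,1],[0,0,0,0,0,0.48,1],[0,0,0,0,0,0.6,1]]]'

```text
time: 25.1
eef_pos: [481.2, -400.8, 83.1]
tool_rot: [0.956, 0.294, -0.0, 0.0]
force: [-3.9, 4.6, 9.6]
gripper_width: 14.2
grasp_force: 71.5
```

Call:
drive_tool --steps '[[[0,0,0,0,0,0.12,1],[0,0,0,0,0,0.24,1],[0,0,0,0,0,0.36,1],[0,0,0,0,0,0.48,1],[0,0,0,0,0,0.6,1]]]'

```text
time: 25.6
eef_pos: [481.1, -400.3, 83.0]
tool_rot: [1.0, -0.001, -0.0, -0.0]
force: [-3.5, 5.2, 10.8]
gripper_width: 14.2
grasp_force: 71.7
```

Call:
drive_tool --steps '[[[0,0,0,0,0,0,1],[0,0,0,0,0,0,1],[0,0,0,0,0,0,0.42],[0,0,0,0,0,0,0.42],[0,0,0,0,0,0,0.42]]]'

```text
time: 26.1
eef_pos: [481.2, -400.8, 81.1]
tool_rot: [1.0, 0.001, -0.0, 0.0]
force: [-0.3, -0.6, -0.3]
gripper_width: 49.5
grasp_force: 0.0
```

Call:
drive_tool --steps '[[[0,0,-30,0,0,0,0.42],[0,0,-80,0,0,0,0.42],[0,0,-80,0,0,0,0.42],[-40,0,-80,0,0,0,0.42],[-80,40,-80,0,0,0,0.42]]]'

```text
time: 26.6
eef_pos: [405.7, -432.7, 160.4]
tool_rot: [1.0, 0.003, -0.0, -0.001]
force: [-0.3, -1.0, 0.5]
gripper_width: 49.2
grasp_force: 0.0
```

Call:
drive_tool --steps '[[[0,-50,0,0,0,0,0.42],[0,-100,0,0,0,0,0.42],[0,-150,0,0,0,0,0.42],[0,-200,0,0,0,0,0.42],[0,-200,0,0,0,0,0.42]]]'

```text
time: 27.1
eef_pos: [405.0, -231.1, 160.4]
tool_rot: [1.0, 0.003, -0.0, -0.001]
force: [-0.2, -0.4, -0.5]
gripper_width: 49.4
grasp_force: 0.0
```

```bash
python3 - <<'E'
from bar import *
st();p=bar();q=bar('top')
D=viewer.read_camera('side')[1];print(rect('side',p,D,(240,170,305,245),78,95))
f=lambda i,y,x:cv2.resize(i[y:y+60,x:x+75],None,fx=5,fy=5,interpolation=cv2.INTER_CUBIC)
cv2.imwrite('pics/s7c.png',np.vstack([np.hstack([f(p,160,190),f(p,190,235)]),np.hstack([f(q,195,400),f(q,155,345)])]))
E
```

```text
27.1 [ 405.  -231.1  160.4] [[1.0, 0.006, -0.001], [0.006, -1.0, 0.002], [-0.001, -0.002, -1.0]] [-0.69 -0.1   2.    0.    1.24  0.88] 49.4
side ((481.74224853515625, -398.6953125), (16.3399600982666, 66.78643798828125), 87.75499725341797) 87
top ((482.2481994628906, -399.0711669921875), (63.79353713989258, 14.408687591552734), 1.6867249011993408) 54
(((542.6004028320312, -129.46780395507812), (102.31216430664062, 72.41939544677734), 1.660194993019104), np.float64(83.18869112850257), np.int64(321))
```

View pics/s7c.png

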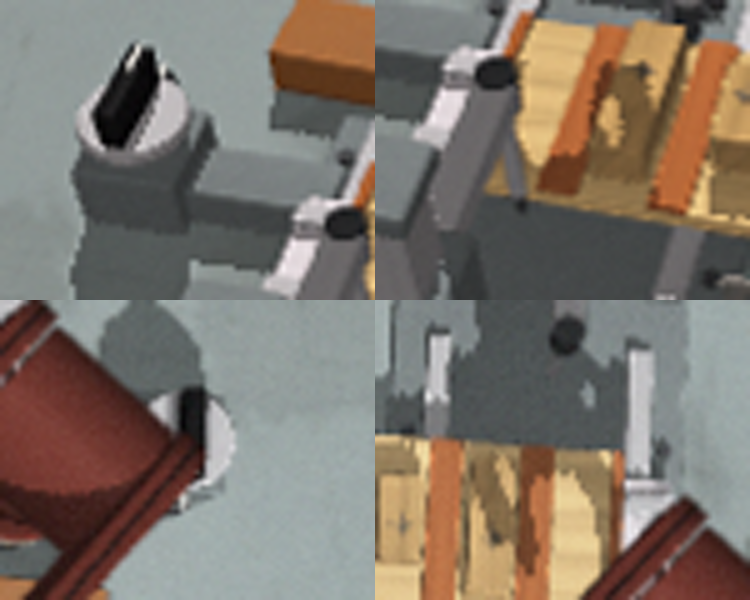

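```bash
python3 - <<'E'
from meas import *
print(proj('side',[[439.5,-401.5,60],[439.5,-401.5,70],[450,-400,102],[482,-399.5,102]]).round(1))
print(onz('side',[(217.2,169.6)],102),onz('side',[(223.2,174)],60))
print('tip side z90',onz('side',[(264,230.9)],90),'top z140',onz('top',((236.5)/5+335-.5+0.,130.5/5+140-.5),140))
q=viewer.read_camera('top')[0]
# top crop2 tip: find
print('top tip proj of (652,-187,90)',proj('top',[[652,-187,90],[671,-152,90]]))
t=cv2.imread('pics/top0.png');cv2.imwrite('pics/idx.png',np.hstack([cv2.resize(t[210:245,415:460],None,fx=9,fy=9,interpolation=cv2.INTER_CUBIC),cv2.resize(q[155:190,365:408],None,fx=9,fy=9,interpolation=cv2.INTER_CUBIC)]))
E
```

```text
[[221.3 175.1]
 [220.6 172.9]
 [217.8 167.9]
 [213.9 175. ]]
[[ 457.49833196 -398.77233325  102.        ]] [[ 433.42300319 -397.31130171   60.        ]]
tip side z90 [[ 647.09944427 -185.55987915   90.        ]] top z140 [[ 653.61446909 -188.91835613  140.        ]]
top tip proj of (652,-187,90) [[379.54184697 169.80842204]
 [370.06474629 163.93918458]]
```

View pics/idx.png

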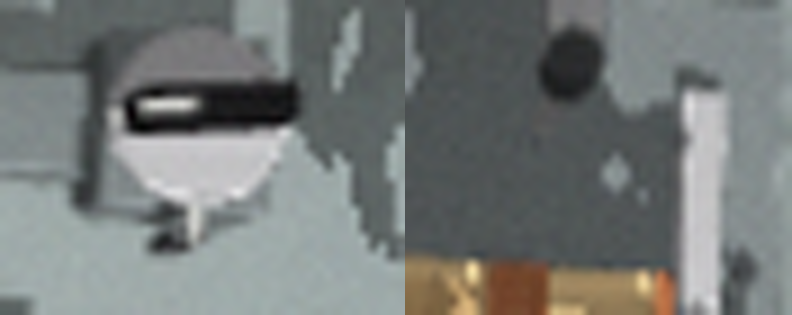

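```bash
python3 - <<'E'
from meas import *
from plan import plan
print('marks side',onz('side',[(288.25,203.4),(308.9,208.75)],85))
print('tip140 side',onz('side',[(262,221)],140))
plan([(433,-151.5,160,0),(433,-151.5,62,0)])
E
```

```text
marks side [[ 532.2659585  -149.43520776   85.        ]
 [ 539.70504113  -85.47964701   85.        ]]
tip140 side [[ 652.13089304 -183.06736045  140.        ]]
from [ 406.  -236.9  161.7] 0.1 t 27.3
[433.0, -151.5, 160.0, 0.0] -> [27.1, -85.4, 1.7] turn z 0.002
[433.0, -151.5, 62.0, 0.0] -> [0.0, 0.0, 98.0] turn z -0.0
```

Call:
drive_tool --steps '[[[27,-45,0,0,0,0,0.42],[27,-84,0,0,0,0,0.42],[27,-84,0,0,0,0,0.42],[27,-84,0,0,0,0,0.42],[27,-84,0,0,0,0,0.42]]]' --squeeze 40

```text
time: 27.8
eef_pos: [432.7, -153.4, 161.3]
tool_rot: [1.0, 0.0, 0.0, 0.0]
force: [-0.5, -0.4, 0.4]
gripper_width: 49.5
grasp_force: 0.0
```

```bash
python3 - <<'E'
from meas import *
from plan import plan
plan([(433,-151.5,63,0)])
for n,b in(('top',(350,215,385,240)),):
    p=cv2.imread(f'pics/{n}0.png');D=np.load(n+'0.npy');uv,X=cloud(n,D,b)
    m=(X[:,2]>85)&(X[:,2]<110);P=X[m];print(P.mean(0),P.min(0),P.max(0),len(P))
E
```

```text
from [ 432.7 -153.4  161.3] 0.0 t 27.8
[433.0, -151.5, 63.0, 0.0] -> [0.3, -1.9, 98.3] turn z 0.001
[ 433.70743961 -151.91866531   95.83928137] [ 425.01275747 -158.64007163   86.34898008] [ 442.80200716 -144.41911366  103.69704174] 22
```

Call:
drive_tool --steps '[[[0.5,-1.5,45,0,0,0,0.42],[0.5,-1.5,80,0,0,0,0.42],[0.5,-1.5,95,0,0,0,0.42],[0.5,-1.5,98,0,0,0,0.42],[0.5,-1.5,98,0,0,0,0.42]]]'

```text
time: 28.3
eef_pos: [432.8, -151.5, 63.1]
tool_rot: [1.0, 0.0, -0.0, -0.0]
force: [-0.0, 0.6, -0.1]
gripper_width: 49.6
grasp_force: 0.0
```

Call:
drive_tool --steps '[[[0,0,0,0,0,0,1],[0,0,0,0,0,0,1],[0,0,0,0,0,0,1],[0,0,0,0,0,0,1],[0,0,0,0,0,0,1]]]'

```text
time: 28.8
eef_pos: [434.0, -151.2, 64.7]
tool_rot: [1.0, 0.001, 0.001, 0.001]
force: [-1.0, -1.5, 6.1]
gripper_width: 16.6
grasp_force: 39.1
```

```bash
python3 - <<'E'
from plan import *
o=st();print(o['force'])
E
```

```text
28.8 [ 434.  -151.2   64.7] [[1.0, 0.002, 0.002], [0.002, -1.0, -0.002], [0.002, 0.002, -1.0]] [-0.51  0.02  2.09 -0.    1.03  1.06] 16.6
[-1.02108289 -1.47146872  6.12556235]
```

Call:
drive_tool --steps '[[[4,1,0,0,0,0,1],[12,4,0,0,0,0,1],[22,7,0,0,0,0,1],[32,10,0,0,0,0,1],[42,13,0,0,0,0,1]]]'

```text
time: 29.3
eef_pos: [476.1, -163.5, 64.7]
tool_rot: [1.0, 0.001, 0.001, 0.0]
force: [-2.3, 2.0, 8.0]
gripper_width: 17.0
grasp_force: 39.3
```

Call:
drive_tool --steps '[[[10,3,0,0,0,0,1],[20,6,0,0,0,0,1],[30,9,0,0,0,0,1],[40,12,0,0,0,0,1],[50,15,0,0,0,0,1]]]'

```text
time: 29.8
eef_pos: [526.1, -178.3, 64.7]
tool_rot: [1.0, 0.001, 0.001, 0.0]
force: [-2.5, 1.7, 7.5]
gripper_width: 16.7
grasp_force: 39.2
```

Call:
drive_tool --steps '[[[10,3,0,0,0,0,1],[17,6,0,0,0,0,1],[22,7.5,0,0,0,0,1],[24,8,0,0,0,0,1],[24,8,0,0,0,0,1]]]'

```text
time: 30.3
eef_pos: [550.6, -186.4, 64.7]
tool_rot: [1.0, 0.001, 0.001, 0.0]
force: [1.0, 0.6, 5.1]
gripper_width: 17.0
grasp_force: 39.1
```

```bash
python3 - <<'E'
from meas import *
o=st();print(o['force'])
p,D=viewer.read_camera('side');cv2.imwrite('pics/sd8.png',p)
cv2.imwrite('pics/s8c.png',cv2.resize(p[195:255,225:325],None,fx=8,fy=8,interpolation=cv2.INTER_CUBIC))
E
```

```text
30.3 [ 550.6 -186.4   64.7] [[1.0, 0.002, 0.003], [0.002, -1.0, -0.001], [0.003, 0.001, -1.0]] [-0.46  0.29  1.78  0.    1.07  1.11] 17.0
[0.99582146 0.57737941 5.08619032]
```

View pics/s8c.png

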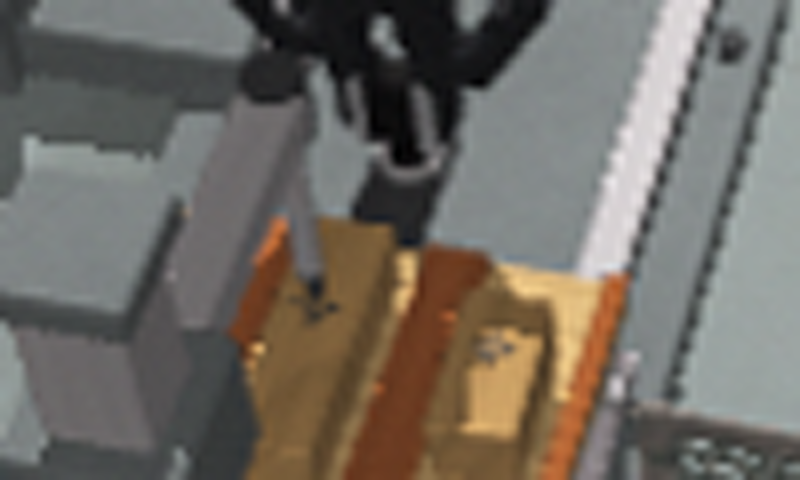

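The tip's end is at crop (318,293); the long blank's mark is centred around (318,308), just below it.

```bash
python3 - <<'E'
from meas import *
print('tip',onz('side',[(264.3,231.2)],90),'mark',onz('side',[(264.3,233.1)],85))
a=proj('side',[[650,-186,90],[650,-186,85],[652,-186,85],[650,-184,85]]);print((a-a[1]).round(2))
q,_=viewer.read_camera('top');c=proj('top',[[651,-187,90]])[0];print(c)
x,y=c.astype(int)-[16,14];print(x,y)
p=cv2.imread('pics/sd8.png')
cv2.imwrite('pics/s9c.png',np.hstack([cv2.resize(p[222:242,250:282],None,fx=20,fy=20,interpolation=cv2.INTER_CUBIC)[:,:400],cv2.resize(q[y:y+25,x:x+25],None,fx=16,fy=16,interpolation=cv2.INTER_CUBIC)]))
E
```

```text
tip [[ 647.91477509 -184.43137158   90.        ]] mark [[ 650.65167253 -184.17703184   85.        ]]
[[-0.22 -1.11]
 [ 0.    0.  ]
 [-0.23  0.57]
 [ 0.69  0.12]]
[379.52702608 170.07844   ]
363 156
```

View pics/s9c.png

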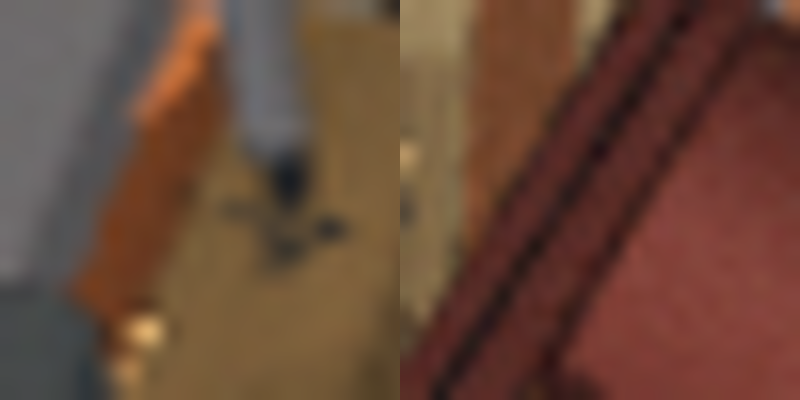

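Close-up: cross arms end at (225,210) and (345,230), so its centre is about (285,220). Tip is at (288,207), and its projection is within about 2 mm of centre. A small nudge, then rest.

Call:
drive_tool --steps '[[[0.7,-0.5,0,0,0,0,1],[1.5,-1,0,0,0,0,1],[1.5,-1,0,0,0,0,1],[1.5,-1,0,0,0,0,1],[1.5,-1,0,0,0,0,1]]]'

```text
time: 30.9
eef_pos: [551.4, -185.9, 64.7]
tool_rot: [1.0, 0.001, 0.001, 0.001]
force: [-0.3, -1.0, 5.8]
gripper_width: 16.5
grasp_force: 39.3
```

Call:
drive_tool --steps '[[[0,0,0,0,0,0,1],[0,0,0,0,0,0,1],[0,0,0,0,0,0,1],[0,0,0,0,0,0,1],[0,0,0,0,0,0,1]]]'

```text
time: 31.4
eef_pos: [551.4, -185.9, 64.7]
tool_rot: [1.0, 0.001, 0.001, 0.001]
force: [-1.3, -0.4, 7.4]
gripper_width: 16.8
grasp_force: 39.3
```

Call:
drive_tool --steps '[[[0,0,0,0,0,0,1],[0,0,0,0,0,0,1],[0,0,0,0,0,0,1],[0,0,0,0,0,0,1],[0,0,0,0,0,0,1]]]'

```text
time: 31.9
eef_pos: [551.5, -185.9, 64.7]
tool_rot: [1.0, 0.001, 0.001, 0.001]
force: [-0.4, -0.4, 6.4]
gripper_width: 16.5
grasp_force: 39.3
```

Call:
drive_tool --steps '[[[0,0,0,0,0,0,1],[0,0,0,0,0,0,1],[0,0,0,0,0,0,1],[0,0,0,0,0,0,1],[0,0,0,0,0,0,1]]]'

```text
time: 32.4
eef_pos: [551.4, -186.0, 64.7]
tool_rot: [1.0, 0.001, 0.001, 0.001]
force: [-0.5, -1.1, 6.3]
gripper_width: 16.7
grasp_force: 39.3
```

```bash
python3 - <<'E'
from meas import *
o=st();print(o['force'])
p,D=viewer.read_camera('side');cv2.imwrite('pics/sd9.png',p)
print(onz('side',[(286.2,237.9),(263.8,232.5)],85))
a=cv2.resize(p[222:242,250:282],None,fx=12,fy=12,interpolation=cv2.INTER_CUBIC)
b=cv2.resize(p[228:248,270:302],None,fx=12,fy=12,interpolation=cv2.INTER_CUBIC)
cv2.imwrite('pics/s10c.png',np.hstack([a,b]))
E
```

```text
32.4 [ 551.4 -186.    64.7] [[1.0, 0.002, 0.002], [0.002, -1.0, -0.002], [0.002, 0.002, -1.0]] [-0.46  0.29  1.77 -0.    1.07  1.11] 16.7
[-0.53840332 -1.05837132  6.2975712 ]
[[ 653.77684216 -120.77971509   85.        ]
 [ 648.96712361 -186.16728827   85.        ]]
```

View pics/s10c.png

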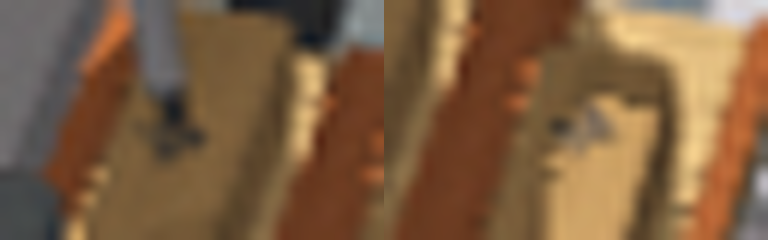

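Long mark rested under the tip for 1.5 s: cross centre (172,134), tip (173,120), as the 5 mm gap predicts. Short mark offset from it is about (+5..7, +65). I'll check that against the depth outlines.

```bash
python3 - <<'E'
from meas import *
p,D=viewer.read_camera('side')
uv,X=cloud('side',D,(240,190,320,262))
for nm,(y0,y1) in(('long',(-215,-160)),('short',(-150,-95))):
    m=(X[:,2]>79)&(X[:,2]<88)&(X[:,1]>y0)&(X[:,1]<y1)&(X[:,0]>580)&(X[:,0]<730)
    c=p[uv[:,1].astype(int),uv[:,0].astype(int)].astype(int);m&=c[:,2]>c[:,0]+20
    P=X[m];print(nm,len(P),cv2.minAreaRect(P[:,:2].astype(np.float32)),np.percentile(P[:,:2],[1,99],axis=0).round(1).tolist())
print(onz('side',[(286.05,238.1),(263.87,232.7)],85))
# home image, no occlusion
E
```

```text
long 292 ((659.5496215820312, -183.71827697753906), (100.3600845336914, 33.8054084777832), 1.4290070533752441) [[610.4, -199.8], [709.0, -167.9]]
short 222 ((659.5726928710938, -119.50741577148438), (62.91973876953125, 32.114898681640625), 0.9474846720695496) [[630.4, -135.3], [690.3, -103.5]]
[[ 654.51068241 -120.99262851   85.        ]
 [ 649.5848824  -185.76379366   85.        ]]
```

Call:
drive_tool --steps '[[[0,4,0,0,0,0,1],[-1,11,0,0,0,0,1],[-2,19,0,0,0,0,1],[-2,27,0,0,0,0,1],[-3,35,0,0,0,0,1]]]'

```text
time: 33.0
eef_pos: [549.0, -220.4, 64.7]
tool_rot: [1.0, 0.001, 0.002, 0.0]
force: [2.4, 2.1, 6.4]
gripper_width: 16.9
grasp_force: 39.2
```

Call:
drive_tool --steps '[[[-1,8,0,0,0,0,1],[-1.5,16,0,0,0,0,1],[-2,23,0,0,0,0,1],[-2,28,0,0,0,0,1],[-2,29.4,0,0,0,0,1]]]'

```text
time: 33.5
eef_pos: [546.9, -250.4, 64.7]
tool_rot: [1.0, 0.001, 0.001, 0.001]
force: [0.9, 1.1, 6.6]
gripper_width: 17.0
grasp_force: 39.3
```

Call:
drive_tool --steps '[[[0,0,0,0,0,0,1],[0,0,0,0,0,0,1],[0,0,0,0,0,0,1],[0,0,0,0,0,0,1],[0,0,0,0,0,0,1]]]'

```text
time: 34.0
eef_pos: [546.9, -250.4, 64.7]
tool_rot: [1.0, 0.001, 0.001, 0.001]
force: [1.2, -1.0, 4.9]
gripper_width: 16.6
grasp_force: 39.2
```

```bash
python3 - <<'E'
from meas import *
o=st();print(o['force'])
p,D=viewer.read_camera('side');cv2.imwrite('pics/sd11.png',p)
uv,X=cloud('side',D,(225,190,320,262));c=p[uv[:,1].astype(int),uv[:,0].astype(int)].astype(int)
for nm,(y0,y1) in(('short',(-215,-160)),):
    m=(X[:,2]>79)&(X[:,2]<88)&(X[:,1]>y0)&(X[:,1]<y1)&(X[:,0]>580)&(X[:,0]<730)&(c[:,2]>c[:,0]+20)
    P=X[m];print(nm,len(P),cv2.minAreaRect(P[:,:2].astype(np.float32)),np.percentile(P[:,:2],[1,99],axis=0).round(1).tolist())
g=cv2.cvtColor(p,cv2.COLOR_BGR2GRAY)
for f in('sd9','sd11'):
    g=cv2.cvtColor(cv2.imread(f'pics/{f}.png'),cv2.COLOR_BGR2GRAY);print(f);print(g[225:239,255:274])
E
```

```text
34.0 [ 546.9 -250.4   64.7] [[1.0, 0.002, 0.003], [0.002, -1.0, -0.002], [0.003, 0.002, -1.0]] [-0.56  0.33  1.72 -0.    1.08  1.01] 16.6
[ 1.23550938 -0.97560906  4.88417986]
short 192 ((656.7794799804688, -183.5596923828125), (61.74607467651367, 32.81013488769531), 2.17537522315979) [[627.6, -199.8], [685.4, -167.6]]
sd9
[[ 86  82  94 124 121  80  86 105 102  89  86  88  92  92  93  95  96  97
   91]
 [ 81  85 109 122  79  67  80 105 104  94  86  91  94  92  93  96  97  95
   82]
 [ 83  96 111  80  68  66  80 105 104  99  89  91  94  93  95  97  98  90
   72]
 [ 83  85  78  70  69  73  86 101 107 102  92  94  94  96  97  98  98  89
   69]
 [ 86  88  71  70  62  64  89  84  86  71  76  97  94  95  98  98  93  81
   70]
 [ 83  77  73  70  66  75  94  82  60  40  66  97  96  99 100 100  93  73
   69]
 [ 78  72  72  68  72  87  95  90  61  30  60 100 100  98  99  96  87  72
   70]
 [ 73  72  71  68  77  91  82  79  62  48  61  83 101 102 101  94  81  74
   74]
 [ 71  70  70  71  84  96  90  78  67  65  57  57  91 101 100  90  72  75
   81]
 [ 71  72  67  74  95  95  99  85  59  63  78 
[... 799 characters left out ...]
  85  56  35  59  88  89  91  91  87  78 129
  195]
 [ 79  70  73  70  77  92  95  88  55  41 106 163 141  87  87  82  71  97
  159]
 [ 73  70  73  70  78  96  91  80  70  79 113 147 168 158 154 129  64  95
  160]
 [ 71  71  71  72  88  95  90  80 104 129 127  89 137 167 160 127  67  99
  169]
 [ 72  71  64  65  95  94  93  91  95 120 157 134 164 167 149  91  68  76
  147]
 [ 71  72  70  75  96  93  89 109 145 146 169 165 167 162 136  69  70  77
  147]
 [ 72  70  72  88  96  94 113 155 139 124 172 168 165 157 122  68  72 126
  195]
 [ 72  69  77  96  96  93  87 122 143  92 129 169 168 150  89  70  74  96
  157]
 [ 62  71  81  93  94  90 108 160 149  87 122 170 165 136  69  73  85 104
  140]]
```

Pixels show the short mark's arms at (266,233) and (263,234), matching the long mark's spot. The outline puts it within 1.5 mm. Resting here, then home.

Call:
drive_tool --steps '[[[0,0,0,0,0,0,1],[0,0,0,0,0,0,1],[0,0,0,0,0,0,1],[0,0,0,0,0,0,1],[0,0,0,0,0,0,1]]]'

```text
time: 34.55
eef_pos: [546.9, -250.4, 64.7]
tool_rot: [1.0, 0.001, 0.001, 0.001]
force: [0.9, -1.9, 4.7]
gripper_width: 16.8
grasp_force: 39.2
```

Call:
drive_tool --steps '[[[0,0,0,0,0,0,1],[0,0,0,0,0,0,1],[0,0,0,0,0,0,1],[0,0,0,0,0,0,1],[0,0,0,0,0,0,1]]]'

```text
time: 35.05
eef_pos: [546.9, -250.5, 64.7]
tool_rot: [1.0, 0.001, 0.001, 0.001]
force: [1.3, -0.7, 5.0]
gripper_width: 17.0
grasp_force: 39.2
```

Call:
drive_tool --steps '[[[0,0,0,0,0,0,1],[0,0,0,0,0,0,1],[0,0,0,0,0,0,1],[0,0,0,0,0,0,1],[0,0,0,0,0,0,1]]]'

```text
time: 35.55
eef_pos: [546.9, -250.5, 64.7]
tool_rot: [1.0, 0.001, 0.001, 0.001]
force: [0.9, -0.4, 5.5]
gripper_width: 16.9
grasp_force: 39.2
```

```bash
python3 - <<'E'
from meas import *
o=st();print(o['force'])
p,D=viewer.read_camera('side');cv2.imwrite('pics/sd12.png',p)
g=cv2.cvtColor(p,cv2.COLOR_BGR2GRAY);print(g[228:236,258:270])
E
```

```text
35.55 [ 546.9 -250.5   64.7] [[1.0, 0.002, 0.003], [0.002, -1.0, -0.002], [0.003, 0.002, -1.0]] [-0.56  0.33  1.72 -0.    1.08  1.01] 16.9
[ 0.91692361 -0.42173987  5.48936305]
[[ 72  71  73  88 102 107 100  88  86  89  92  92]
 [ 70  84 105  89  84  84  71  69  88  92  91  90]
 [ 72  82 100  93  84  55  37  59  88  91  90  89]
 [ 71  76  93  93  89  55  41 105 162 140  85  87]
 [ 70  79  95  91  79  71  80 113 147 167 159 155]
 [ 75  87  96  89  83 103 131 127  89 137 165 159]
 [ 64  95  95  92  91  95 117 156 136 161 168 149]
 [ 74  95  93  90 111 145 146 168 165 167 163 136]]
```

Call:
drive_tool --steps '[[[-4,-2,0,0,0,0,1],[-12,-6,0,0,0,0,1],[-22,-11,0,0,0,0,1],[-32,-16,0,0,0,0,1],[-42,-21,0,0,0,0,1]]]'

```text
time: 36.1
eef_pos: [504.2, -229.3, 64.7]
tool_rot: [1.0, 0.001, 0.001, 0.001]
force: [2.2, -0.7, 7.4]
gripper_width: 16.7
grasp_force: 39.9
```

Call:
drive_tool --steps '[[[-10,-5,0,0,0,0,1],[-20,-10,0,0,0,0,1],[-30,-15,0,0,0,0,1],[-40,-20,0,0,0,0,1],[-50,-25,0,0,0,0,1]]]'

```text
time: 36.6
eef_pos: [454.2, -204.4, 64.6]
tool_rot: [1.0, 0.001, 0.002, 0.001]
force: [1.1, -1.9, 7.2]
gripper_width: 16.9
grasp_force: 39.9
```

Call:
drive_tool --steps '[[[-9,-5,0,0,0,0,1],[-17,-10,0,0,0,0,1],[-24,-14,0,0,0,0,1],[-29,-16,0,0,0,0,1],[-32,-17,0,0,0,0,1]]]'

```text
time: 37.1
eef_pos: [422.2, -187.4, 64.6]
tool_rot: [1.0, 0.001, 0.001, 0.001]
force: [1.9, -1.4, 8.2]
gripper_width: 17.1
grasp_force: 40.1
```

Call:
drive_tool --steps '[[[-2,0,0,0,0,0,1],[-4,0,0,0,0,0,1],[-6,0,0,0,0,0,1],[-8,0,0,0,0,0,1],[-10,0,0,0,0,0,1]]]'

```text
time: 37.6
eef_pos: [412.5, -187.3, 64.6]
tool_rot: [1.0, 0.001, 0.001, 0.001]
force: [2.4, -0.0, 9.8]
gripper_width: 16.4
grasp_force: 40.1
```

Call:
drive_tool --steps '[[[-1,0,0,0,0,0,1],[-2,0,0,0,0,0,1],[-2,0,0,0,0,0,1],[-3,0,0,0,0,0,1],[-3,0,0,0,0,0,1]]]'

```text
time: 38.1
eef_pos: [411.7, -187.4, 64.7]
tool_rot: [1.0, 0.001, 0.004, 0.001]
force: [13.3, 1.0, 1.1]
gripper_width: 17.1
grasp_force: 39.2
```

Call:
drive_tool --steps '[[[-1,0,0,0,0,0,1],[-2,0,0,0,0,0,1],[-2,0,0,0,0,0,1],[-3,0,0,0,0,0,1],[-3,0,0,0,0,0,1]]]'

```text
time: 38.6
eef_pos: [411.7, -187.4, 64.8]
tool_rot: [1.0, 0.0, 0.008, 0.001]
force: [28.1, 1.4, -12.1]
gripper_width: 16.9
grasp_force: 39.2
```

At the front stop (x no longer changes, force rises). Easing off the press, releasing, and going back to the wheel.

Call:
drive_tool --steps '[[[3,0,0,0,0,0,1],[5.5,0,0,0,0,0,1],[5.5,0,0,0,0,0,0.7],[5.5,0,0,0,0,0,0.42],[5.5,0,0,0,0,0,0.42]]]'

```text
time: 39.1
eef_pos: [409.9, -186.1, 62.4]
tool_rot: [1.0, 0.001, -0.001, -0.001]
force: [0.2, 0.0, 0.9]
gripper_width: 49.5
grasp_force: 0.0
```

Call:
drive_tool --steps '[[[0,0,0,0,0,0,0.42],[0,0,-30,0,0,0,0.42],[0,0,-80,0,0,0,0.42],[0,0,-90,0,0,0,0.42],[0,0,-90,0,0,0,0.42]]]'

```text
time: 39.6
eef_pos: [412.4, -187.9, 155.5]
tool_rot: [1.0, 0.001, 0.002, 0.001]
force: [0.1, -0.1, 0.1]
gripper_width: 49.3
grasp_force: 0.0
```

```bash
python3 - <<'E'
from bar import *
from plan import plan
st();bar();plan([(481.5,-400,150,0),(481.5,-400,80,0)])
p,D=viewer.read_camera('side');uv,X=cloud('side',D,(230,165,330,245));c=p[uv[:,1].astype(int),uv[:,0].astype(int)].astype(int)
for nm,(y0,y1) in(('long',(-215,-160)),('short',(-150,-95))):
    m=(X[:,2]>79)&(X[:,2]<88)&(X[:,1]>y0)&(X[:,1]<y1)&(c[:,2]>c[:,0]+20);P=X[m];print(nm,cv2.minAreaRect(P[:,:2].astype(np.float32)))
E
```

```text
39.6 [ 412.4 -187.9  155.5] [[1.0, 0.002, 0.004], [0.002, -1.0, -0.003], [0.004, 0.003, -1.0]] [-0.6  -0.13  2.04 -0.    1.23  0.97] 49.3
side ((483.39666748046875, -398.1396179199219), (17.91063690185547, 65.68323516845703), 89.74121856689453) 88
from [ 411.2 -187.1  153.5] 0.1 t 39.65
[481.5, -400.0, 150.0, 0.0] -> [34.9, 106.5, 1.7] turn z 0.001
[481.5, -400.0, 150.0, 0.0] -> [35.0, 106.5, 1.7] turn z 0.001
[481.5, -400.0, 80.0, 0.0] -> [0.0, 0.0, 70.0] turn z -0.0
long ((520.7808227539062, -184.6509246826172), (100.98723602294922, 31.61475944519043), 0.6778513193130493)
short ((521.1212768554688, -120.18238830566406), (63.34486389160156, 31.896347045898438), 1.8711963891983032)
```

Call:
drive_tool --steps '[[[34.9,106.5,2,0,0,0,0.42],[34.9,106.5,2,0,0,0,0.42],[34.9,106.5,2,0,0,0,0.42],[34.9,106.5,2,0,0,0,0.42],[34.9,106.5,2,0,0,0,0.42]]]' --squeeze 70

```text
time: 40.2
eef_pos: [444.8, -291.8, 149.1]
tool_rot: [1.0, 0.001, -0.002, -0.002]
force: [0.7, -0.0, -0.3]
gripper_width: 49.5
grasp_force: 0.0
```

Call:
drive_tool --steps '[[[35,106.5,2,0,0,0,0.42],[35,106.5,2,0,0,0,0.42],[35,106.5,2,0,0,0,0.42],[35,106.5,2,0,0,0,0.42],[35,106.5,2,0,0,0,0.42]]]'

```text
time: 40.7
eef_pos: [480.8, -397.7, 148.5]
tool_rot: [1.0, 0.001, -0.001, -0.001]
force: [0.5, 0.3, -0.5]
gripper_width: 49.6
grasp_force: 0.0
```

```bash
python3 -c "
from plan import *
st();plan([(481.5,-400,80,0)])"
```

```text
40.7 [ 480.8 -397.7  148.5] [[1.0, 0.002, -0.001], [0.002, -1.0, 0.002], [-0.001, -0.002, -1.0]] [-0.82  0.29  1.61  0.    1.25  0.75] 49.6
from [ 480.8 -397.7  148.5] 0.1 t 40.7
[481.5, -400.0, 80.0, 0.0] -> [0.7, 2.3, 68.5] turn z 0.002
```

Call:
drive_tool --steps '[[[0.7,2.3,40,0,0,0,0.42],[0.7,2.3,60,0,0,0,0.42],[0.7,2.3,68,0,0,0,0.42],[0.7,2.3,68,0,0,0,0.42],[0.7,2.3,68,0,0,0,0.42]]]'

```text
time: 41.2
eef_pos: [482.6, -401.8, 82.7]
tool_rot: [1.0, 0.001, 0.001, 0.001]
force: [-0.0, -0.2, 0.4]
gripper_width: 49.4
grasp_force: 0.0
```

Call:
drive_tool --steps '[[[0,0,0,0,0,0,1],[0,0,0,0,0,0,1],[0,0,0,0,0,0,1],[0,0,0,0,0,0,1],[0,0,0,0,0,0,1]]]'

```text
time: 41.7
eef_pos: [482.7, -400.3, 83.0]
tool_rot: [1.0, 0.001, 0.0, -0.001]
force: [-1.3, 9.2, 9.9]
gripper_width: 14.2
grasp_force: 71.8
```

Call:
drive_tool --steps '[[[0,0,0,0,0,-0.12,1],[0,0,0,0,0,-0.24,1],[0,0,0,0,0,-0.36,1],[0,0,0,0,0,-0.48,1],[0,0,0,0,0,-0.6,1]]]'

```text
time: 42.2
eef_pos: [482.6, -399.9, 83.0]
tool_rot: [0.954, 0.299, 0.001, -0.002]
force: [-3.0, 11.8, 11.9]
gripper_width: 14.4
grasp_force: 72.1
```

Call:
drive_tool --steps '[[[0,0,0,0,0,-0.12,1],[0,0,0,0,0,-0.24,1],[0,0,0,0,0,-0.36,1],[0,0,0,0,0,-0.48,1],[0,0,0,0,0,-0.6,1]]]'

```text
time: 42.7
eef_pos: [482.2, -399.6, 83.0]
tool_rot: [0.823, 0.567, 0.001, -0.002]
force: [-4.5, 11.6, 12.9]
gripper_width: 14.4
grasp_force: 72.3
```

Call:
drive_tool --steps '[[[0,0,0,0,0,-0.12,1],[0,0,0,0,0,-0.24,1],[0,0,0,0,0,-0.36,1],[0,0,0,0,0,-0.48,1],[0,0,0,0,0,-0.6,1]]]'

```text
time: 43.2
eef_pos: [481.7, -399.5, 83.0]
tool_rot: [0.619, 0.785, 0.001, -0.002]
force: [-6.0, 12.7, 14.1]
gripper_width: 14.6
grasp_force: 72.5
```

Call:
drive_tool --steps '[[[0,0,0,0,0,-0.12,1],[0,0,0,0,0,-0.24,1],[0,0,0,0,0,-0.36,1],[0,0,0,0,0,-0.48,1],[0,0,0,0,0,-0.6,1]]]'

```text
time: 43.7
eef_pos: [481.2, -399.8, 83.0]
tool_rot: [0.359, 0.933, 0.002, -0.002]
force: [-8.2, 12.5, 15.1]
gripper_width: 14.1
grasp_force: 72.5
```

Call:
drive_tool --steps '[[[0,0,0,0,0,0,1],[0,0,0,0,0,0,1],[0,0,0,0,0,0,0.42],[0,0,0,0,0,0,0.42],[0,0,0,0,0,0,0.42]]]'

```text
time: 44.2
eef_pos: [482.2, -402.5, 81.6]
tool_rot: [0.362, 0.932, -0.0, 0.0]
force: [-0.1, 0.2, 0.8]
gripper_width: 49.6
grasp_force: 0.0
```

Call:
drive_tool --steps '[[[0,0,-30,0,0,0,0.42],[0,0,-60,0,0,0,0.42],[0,0,-60,0,0,0,0.42],[0,0,-60,0,0,0,0.42],[0,0,-60,0,0,0,0.42]]]'

```text
time: 44.7
eef_pos: [481.5, -401.6, 140.1]
tool_rot: [0.362, 0.932, 0.0, -0.001]
force: [0.1, 0.0, -0.3]
gripper_width: 49.7
grasp_force: 0.0
```

```bash
python3 -c "
from bar import *
st();bar()"
```

```text
44.7 [ 481.5 -401.6  140.1] [[-0.738, 0.674, -0.001], [0.674, 0.738, 0.001], [0.002, 0.0, -1.0]] [-0.82  0.3   1.6  -0.    1.24 -1.65] 49.7
side ((483.31170654296875, -399.1512756347656), (19.089643478393555, 64.4395751953125), 45.564231872558594) 96
```

Call:
drive_tool --steps '[[[0,0,0,0,0,0.7,0.42],[0,0,0,0,0,0.7,0.42],[0,0,0,0,0,0.7,0.42],[0,0,0,0,0,0.7,0.42],[0,0,0,0,0,0.7,0.42]]]'

```text
time: 45.25
eef_pos: [481.3, -401.4, 139.5]
tool_rot: [0.661, 0.75, 0.0, -0.001]
force: [-0.2, 0.7, -0.8]
gripper_width: 49.5
grasp_force: 0.0
```

Call:
drive_tool --steps '[[[0,0,0,0,0,0.7,0.42],[0,0,0,0,0,0.7,0.42],[0,0,0,0,0,0.7,0.42],[0,0,0,0,0,0.7,0.42],[0,0,0,0,0,0.7,0.42]]]'

```text
time: 45.75
eef_pos: [481.3, -401.4, 139.5]
tool_rot: [0.878, 0.478, -0.0, -0.001]
force: [-0.6, -0.5, -0.4]
gripper_width: 49.6
grasp_force: 0.0
```

Call:
drive_tool --steps '[[[0,0,0,0,0,0.7,0.42],[0,0,0,0,0,0.7,0.42],[0,0,0,0,0,0.7,0.42],[0,0,0,0,0,0.7,0.42],[0,0,0,0,0,0.7,0.42]]]'

```text
time: 46.25
eef_pos: [481.4, -401.4, 139.5]
tool_rot: [0.989, 0.148, -0.001, -0.001]
force: [0.6, -0.3, 0.5]
gripper_width: 49.7
grasp_force: 0.0
```

Call:
drive_tool --steps '[[[0,0,0,0,0,0.7,0.42],[0,0,0,0,0,0.7,0.42],[0,0,0,0,0,0.7,0.42],[0,0,0,0,0,0.7,0.42],[0,0,0,0,0,0.7,0.42]]]'

```text
time: 46.75
eef_pos: [481.3, -401.4, 139.5]
tool_rot: [0.98, -0.201, -0.001, -0.001]
force: [-0.4, -0.8, 0.1]
gripper_width: 49.2
grasp_force: 0.0
```

Call:
drive_tool --steps '[[[0,0,0,0,0,0.34,0.42],[-1,-1,0,0,0,0.34,0.42],[-1,-1,30,0,0,0.34,0.42],[-1,-1,57,0,0,0.34,0.42],[-1,-1,58,0,0,0.34,0.42]]]'

```text
time: 47.25
eef_pos: [478.4, -397.6, 77.4]
tool_rot: [0.933, -0.361, -0.005, -0.002]
force: [-0.7, 1.0, -0.7]
gripper_width: 49.9
grasp_force: 0.0
```

Call:
drive_tool --steps '[[[0,0,0,0,0,0,1],[0,0,0,0,0,0,1],[0,0,0,0,0,0,1],[0,0,0,0,0,0,1],[0,0,0,0,0,0,1]]]'

```text
time: 47.75
eef_pos: [482.6, -401.1, 85.0]
tool_rot: [0.933, -0.361, 0.001, 0.0]
force: [1.5, 3.2, 6.5]
gripper_width: 14.1
grasp_force: 71.0
```

Call:
drive_tool --steps '[[[0,0,0,0,0,-0.12,1],[0,0,0,0,0,-0.24,1],[0,0,0,0,0,-0.36,1],[0,0,0,0,0,-0.48,1],[0,0,0,0,0,-0.6,1]]]'

```text
time: 48.25
eef_pos: [482.9, -400.5, 84.9]
tool_rot: [0.998, -0.067, 0.001, 0.0]
force: [2.2, 5.8, 6.4]
gripper_width: 14.4
grasp_force: 71.2
```

Call:
drive_tool --steps '[[[0,0,0,0,0,-0.12,1],[0,0,0,0,0,-0.24,1],[0,0,0,0,0,-0.36,1],[0,0,0,0,0,-0.48,1],[0,0,0,0,0,-0.6,1]]]'

```text
time: 48.75
eef_pos: [482.8, -400.0, 85.0]
tool_rot: [0.973, 0.231, 0.001, -0.0]
force: [1.3, 8.3, 8.9]
gripper_width: 14.1
grasp_force: 71.4
```

Call:
drive_tool --steps '[[[0,0,0,0,0,-0.12,1],[0,0,0,0,0,-0.24,1],[0,0,0,0,0,-0.36,1],[0,0,0,0,0,-0.48,1],[0,0,0,0,0,-0.6,1]]]'

```text
time: 49.25
eef_pos: [482.4, -399.5, 85.0]
tool_rot: [0.861, 0.508, 0.001, -0.0]
force: [-0.3, 10.2, 10.4]
gripper_width: 14.5
grasp_force: 71.6
```

Call:
drive_tool --steps '[[[0,0,0,0,0,-0.12,1],[0,0,0,0,0,-0.24,1],[0,0,0,0,0,-0.36,1],[0,0,0,0,0,-0.48,1],[0,0,0,0,0,-0.54,1]]]'

```text
time: 49.75
eef_pos: [481.9, -399.3, 84.9]
tool_rot: [0.695, 0.719, 0.001, -0.001]
force: [-1.9, 10.5, 11.0]
gripper_width: 14.3
grasp_force: 71.9
```

```bash
python3 -c "
from plan import *
o=st();print(o['force'],o['torque']);plan([])"
```

```text
49.75 [ 481.9 -399.3   84.9] [[-0.035, 0.999, 0.0], [0.999, 0.035, 0.002], [0.002, 0.0, -1.0]] [-0.82  0.36  1.64  0.    1.14 -0.85] 14.3
[-1.89288937 10.52483904 10.95368746] [ 1.6244474   0.31082685 -0.14745546]
from [ 481.9 -399.3   84.9] 92.0 t 49.75
```

Call:
drive_tool --steps '[[[0,0,0,0,0,-0.05,1],[0,0,0,0,0,-0.1,1],[0,0,0,0,0,-0.15,1],[0,0,0,0,0,-0.2,1],[0,0,0,0,0,-0.22,1]]]'

```text
time: 50.25
eef_pos: [481.6, -399.4, 85.0]
tool_rot: [0.612, 0.791, 0.001, -0.001]
force: [-3.3, 9.5, 12.3]
gripper_width: 14.4
grasp_force: 71.9
```

```bash
python3 -c "
from plan import *
o=st();print(o['force'],o['torque']);plan([])"
```

```text
50.25 [ 481.6 -399.4   85. ] [[-0.25, 0.968, -0.0], [0.968, 0.25, 0.002], [0.002, 0.0, -1.0]] [-0.82  0.36  1.64  0.    1.14 -1.07] 14.4
[-3.28560826  9.53891282 12.30147726] [ 1.70189191  0.3835844  -0.14548914]
from [ 481.6 -399.4   85. ] 104.5 t 50.25
```

Call:
drive_tool --steps '[[[0,0,0,0,0,-0.02,1],[0,0,0,0,0,-0.04,1],[0,0,0,0,0,-0.06,1],[0,0,0,0,0,-0.08,1],[0,0,0,0,0,-0.08,1]]]'

```text
time: 50.75
eef_pos: [481.6, -399.4, 84.9]
tool_rot: [0.582, 0.813, 0.001, -0.001]
force: [-3.1, 10.2, 12.2]
gripper_width: 13.9
grasp_force: 75.1
```

```bash
python3 -c "
from plan import *
o=st();print(o['force'],o['torque']);plan([])"
```

```text
50.75 [ 481.6 -399.4   84.9] [[-0.323, 0.946, 0.0], [0.946, 0.323, 0.003], [0.003, 0.001, -1.0]] [-0.82  0.36  1.64  0.    1.14 -1.15] 13.9
[-3.06301735 10.24658509 12.18435909] [ 1.70643457  0.46844093 -1.37073207]
from [ 481.6 -399.4   84.9] 108.8 t 50.75
```

Torque jumped to 1.4 N·m at about 107°: the top stop. Relieving, releasing and retreating for a final check.

Call:
drive_tool --steps '[[[0,0,0,0,0,0.02,1],[0,0,0,0,0,0.03,1],[0,0,0,0,0,0.03,0.8],[0,0,0,0,0,0.03,0.42],[0,0,0,0,0,0.03,0.42]]]'

```text
time: 51.25
eef_pos: [481.4, -401.2, 83.3]
tool_rot: [0.593, 0.805, -0.0, 0.0]
force: [0.2, -0.3, 0.1]
gripper_width: 45.1
grasp_force: 0.0
```

Call:
drive_tool --steps '[[[0,0,-20,0,0,0,0.42],[0,0,-60,0,0,0,0.42],[0,0,-110,0,0,0,0.42],[0,0,-130,0,0,0,0.42],[0,0,-130,0,0,0,0.42]]]'

```text
time: 51.75
eef_pos: [483.3, -403.1, 218.6]
tool_rot: [0.593, 0.805, -0.001, 0.004]
force: [0.6, 0.6, 0.2]
gripper_width: 49.7
grasp_force: 0.0
```

Call:
drive_tool --steps '[[[-50,-20,0,0,0,0,0.42],[-100,-50,0,0,0,0,0.42],[-150,-80,0,0,0,0,0.42],[-170,-100,0,0,0,0,0.42],[-170,-100,0,0,0,0,0.42]]]'

```text
time: 52.25
eef_pos: [431.6, -597.7, 209.7]
tool_rot: [0.596, 0.803, -0.001, -0.002]
force: [0.1, 0.6, -0.2]
gripper_width: 49.6
grasp_force: 0.0
```

```bash
python3 - <<'E'
from bar import *
st();p=bar();bar('top')
for n,b,l in(('side',(230,165,330,245),79),('top',(330,175,405,235),81)):
    p,D=viewer.read_camera(n);cv2.imwrite(f'pics/{n}z.png',p);uv,X=cloud(n,D,b);c=p[uv[:,1].astype(int),uv[:,0].astype(int)].astype(int)
    for nm,(y0,y1) in(('long',(-215,-160)),('short',(-150,-95))):
        m=(X[:,2]>l)&(X[:,2]<90)&(X[:,1]>y0)&(X[:,1]<y1)&(c[:,2]>c[:,0]+20);P=X[m];print(n,nm,cv2.minAreaRect(P[:,:2].astype(np.float32)))
    m=(X[:,2]>45)&(X[:,2]<75)&(c[:,2]>c[:,0]+25);print('carr',cv2.minAreaRect(X[m][:,:2].astype(np.float32)))
a=cv2.imread('pics/side0.png');z=cv2.imread('pics/sidez.png')
g=cv2.cvtColor(a,cv2.COLOR_BGR2GRAY);T=g[200:224,255:267]  # pointer rod incl. tip
for nm,i in(('lowered',cv2.imread('pics/sd9.png')),('now',z)):
    r=cv2.matchTemplate(cv2.cvtColor(i,cv2.COLOR_BGR2GRAY)[195:240,250:275],T,cv2.TM_CCOEFF_NORMED);_,v,_,loc=cv2.minMaxLoc(r);print(nm,v,np.add(loc,[250,195])-[255,200])
E
```

```text
52.25 [ 431.6 -597.7  209.7] [[-0.291, 0.957, -0.003], [0.957, 0.291, 0.001], [0.002, -0.003, -1.0]] [-1.05  0.5   1.21 -0.    1.43 -1.35] 49.6
side ((483.28076171875, -398.9967346191406), (19.26701545715332, 63.71828079223633), 12.64013385772705) 94
top ((482.33148193359375, -399.712890625), (16.453330993652344, 65.03588104248047), 15.687459945678711) 78
side long ((521.9165649414062, -185.099609375), (102.61729431152344, 32.73723220825195), 0.46538716554641724)
side short ((521.126708984375, -120.5949935913086), (63.03052520751953, 31.64859962463379), 2.353684663772583)
carr ((522.128173828125, -185.42855834960938), (135.42520141601562, 193.54083251953125), 0.19989779591560364)
top long ((521.4200439453125, -187.51011657714844), (100.86200714111328, 32.43149185180664), 3.1164393424987793)
top short ((521.7886352539062, -123.57987976074219), (59.27646255493164, 31.79365348815918), 1.9175796508789062)
carr ((521.3949584960938, -188.64303588867188), (133.29139709472656, 193.16343688964844), 0.29883232712745667)
lowered 0.38370704650878906 [ 0 -1]
now 0.6069402098655701 [-1 -5]
```

```bash
python3 -c "
from rig import job_done
print(job_done())"
```

```text
the job is handed in; nothing more can be done
None
```

The job is handed in. The long and short blanks (the middle one wasn't there) each rested over 1 s with the pointer tip in the pencilled circle, longest first. The carrier is home, the pointer is wound back to its top stop, and both blanks are still in their grooves.

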